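Pack the spares crate level with its rim

ROBOT

A 7-joint arm with a two-finger parallel gripper is mounted at the origin on the work surface. World frame = base frame: x ahead of the robot, y to its left, z up, the work surface at z = 0. Lengths are in m, angles in rad, forces in N, time in s.
With the tool pointing down it reaches from about 0.4 to 0.85 m from the base axis. Payload 4.5 kg.
Tool frame: the origin (TCP) lies midway between the tips of the shut fingers; the grasp point (between the pads) lies 19 mm behind it; z points along the fingers, y is the line along which they close (so a half turn about z gives the same grasp; the last joint's range is limited). The gripper opens to 88 mm and grips with 3 to 60 N. Pads are 18 mm wide; open, the fingers measure 123 mm over their backs; the gripper's body (75 mm by 187 mm) begins 45 mm behind the grasp point.
Start: joints at [1.3, 0.689, -0.195, 1.565, 0.157, 0.902, -0.215], TCP at [0.188, -0.596, 0.239] pointing down, gripper open.
Joint ranges: [-3.01, 3.01], [-0.46, 2.08], [-1.47, 1.51], [0.13, 2.56], [-1, 4.14], [0.04, 2.09], [-2.66, 2.66]. Speed limits (rad/s): [2.57, 2.57, 3.14, 3.14, 3.14, 3.14, 3.14].

INTERFACE

Orientations are given as a unit quaternion [x, y, z, w].
In Python, from plant import r gives the robot as it stands.
- The arm moves only by the tool carry_out, never from a script. Its argument "plan" is a list of rows, each an object with "rot": the turn, a rotation vector about the tool's x, y, z in rad, a list of three; "xyz": the shift along the tool's x, y, z in m, a list of three; "grip": the closure in counts, from 0 (fully open) to 255 (shut). In form: [{"rot": [wx, wy, wz], "xyz": [dx, dy, dz], "grip": grip}, ...]. A call has 1 to 8 rows; each row is the pose to reach, as a shift and turn from the pose commanded when the call began, along the tool's axes at that moment; what a row does not reach only later rows make up. A row lasts 1/12 s, in which the tool goes at most 41.7 mm and 7.16 degrees, less where a joint would pass 70% of its speed; a pose out of reach is approached as far as the arm can. A call with a gripper value outside its range is refused whole. The fingers move at their own pace and stop on an object; "squeeze" is the grip in N (left out, the last holds). Time passes only in rows, so rows that repeat a pose let the fingers close. It gives the time, the measured TCP pose, the force, the opening and the grip force at its end, in the units of the state.
- r.get_state(): the state, without advancing time (a new reading comes with each control period).
- r.snapshot(name): name is "scene" or "side" or "wrist"; returns the picture (480x640x3 uint8, red, green, blue); there is no depth.
- r.camera_params(name): a dict with "fx", "fy", "cx", "cy" (pixels), "position" and "attitude" of the camera in the world; the wrist camera has in their place "hand_eye" (4x4, takes a point from camera to tool coordinates, whose origin is the TCP and whose axes are the flange's). Camera axes: x right, y down, z forward; pixel columns grow to the right and rows downward; lengths in m; the calibration is good to about 2 mm. A picture is of the moment at which its call begins: read the wrist's pose just before it. camera_params takes no time and is no camera call.
- r.finish_job(): hands the job in; it is judged then, once.
The state is a dict: "clock": time; "q": joint angles; "qd": joint speeds; "joint_torque": joint torques, N m; "tool_pos": TCP position; "eef_rot": TCP orientation; "contact_force": force on the tool from outside, world axes, zero at the start; "moment": the same for the moment, N m; "opening": opening from 0.0 (shut) to 1.0 (fully open); "finger_force": force on a finger pad.
Only numpy, scipy, OpenCV 4.12 (cv2) and the standard library are available. Lean on these libraries where they do the work, as an engineer would, in place of code of your own. Each camera call takes 0.05 s, during which the arm holds its last target. There are 200 camera calls.

TASK

Pack every grey adapter on the bench into the four bays of the red crate, lying flat, so that nothing stands above the rim (thin ones may be stacked in pairs), and press the white terminal block upright into the recess of the black holder strip until it is flush. When all is in, check it by touch: lay the wooden board across the crate on the rim at the holder end, middle over the crate, and slide it along on the rim to the opposite end; then stand the board back lengthwise on its mat. Leave the other things on the bench where they are.

Things in the scene. Friction and masses are not known exactly. Their poses are not given: they have to be found in the camera images.
- thick0: a mains adapter, a closed flat box of plain grey plastic, 72 x 52 x 36 mm, the thick kind, 0.10 to 0.20 kg; origin at its centre, x along the 72 mm, y along the 52 mm, z up through its broad face; None if it is absent in this run
- thick1: a mains adapter, a closed flat box of plain grey plastic, 72 x 52 x 36 mm, the thick kind, 0.10 to 0.20 kg; origin at its centre, x along the 72 mm, y along the 52 mm, z up through its broad face; None if it is absent in this run
- thin0: a mains adapter, a closed flat box of plain grey plastic, 72 x 52 x 18 mm, the thin kind, 0.05 to 0.10 kg; origin at its centre, x along the 72 mm, y along the 52 mm, z up through its broad face; None if it is absent in this run
- thin1: a mains adapter, a closed flat box of plain grey plastic, 72 x 52 x 18 mm, the thin kind, 0.05 to 0.10 kg; origin at its centre, x along the 72 mm, y along the 52 mm, z up through its broad face; None if it is absent in this run
- thin2: a mains adapter, a closed flat box of plain grey plastic, 72 x 52 x 18 mm, the thin kind, 0.05 to 0.10 kg; origin at its centre, x along the 72 mm, y along the 52 mm, z up through its broad face; None if it is absent in this run
- thin3: a mains adapter, a closed flat box of plain grey plastic, 72 x 52 x 18 mm, the thin kind, 0.05 to 0.10 kg; origin at its centre, x along the 72 mm, y along the 52 mm, z up through its broad face; None if it is absent in this run
- crate: open red plastic crate, 215 (x) x 240 (y) x 50 mm high, fixed on the bench; origin at the centre of its underside. Walls and floor 5 mm, rim at z = 50 mm. Its +y end is a black holder strip 60 mm wide, top level with the rim. The rest is four equal bays, 100 mm (x) by 82 mm (y), 45 mm deep to the rim, parted by 5 to 6 mm thick partitions only 25 mm high over the floor
- bay0 (a point): centre of the floor of a bay, 45 mm below the rim: the one at the crate's - x, next to the holder; axes as the crate. Room for one thick adapter or two thin ones stacked, lying flat, 72 mm side along the crate's y; a thin on a thick, or three thins, would protrude
- bay1 (a point): centre of the floor of a bay, 45 mm below the rim: the one at the crate's + x, next to the holder; axes as the crate. Room for one thick adapter or two thin ones stacked, lying flat, 72 mm side along the crate's y; a thin on a thick, or three thins, would protrude
- bay2 (a point): centre of the floor of a bay, 45 mm below the rim: the one at the crate's - x, away from the holder; axes as the crate. Room for one thick adapter or two thin ones stacked, lying flat, 72 mm side along the crate's y; a thin on a thick, or three thins, would protrude
- bay3 (a point): centre of the floor of a bay, 45 mm below the rim: the one at the crate's + x, away from the holder; axes as the crate. Room for one thick adapter or two thin ones stacked, lying flat, 72 mm side along the crate's y; a thin on a thick, or three thins, would protrude
- block: terminal block, a white plastic block 46 (x) x 30 (y) x 33 mm high with three screw heads on top, 0.05 to 0.08 kg; origin at the centre of its underside, z up
- recess (a point): centre of the mouth of the recess in the black holder strip, level with the rim: 50 mm (crate's x) by 34 mm (crate's y), axes as the crate; the block goes in upright, either way round, with 2 mm play each side
- pad (a joint): stiff pad, the floor of the recess: 0 when up (18 mm below the rim, a block on it stands 15 mm proud; starts at 0 to 0.003), 0.016 m when pushed right down (34 mm below the rim, the block's top 1 mm below the rim). Friction holds it under the block's weight; 6 N moves it (10 to 15 N is plenty) and it stays down
- board: levelling board, a planed wooden batten 250 (x) x 30 (y) x 45 mm high, 0.14 to 0.24 kg, standing on its 30 mm edge on the mat; origin at the centre of its underside, z up
- mat: black rubber mat fixed on the bench, 300 (x) x 90 (y) x 3 mm thick, the board's place; origin at the centre of its underside, the board stands along its x
- tape: black roll of tape lying flat, 60 mm across, 18 mm high; not part of the job, leave it where it is
- driver: screwdriver, 190 mm long; origin at its middle; not part of the job, leave it where it is
- tub: round clear tub with white lid, 96 mm across, 53 mm high; not part of the job, leave it where it is
- can: jar, 52 mm across, 75 mm high; not part of the job, leave it where it is
- dish: black open dish, 110 x 80 x 30 mm; not part of the job, leave it where it is
- spanner: spanner, 160 mm long; not part of the job, leave it where it is
- socket: white wall socket, 60 x 60 x 30 mm; not part of the job, leave it where it is
Things that resemble listed ones, but are neither listed nor needed, are in the scene too. Leave any blue look-alike of the thin2 alone.

How it is judged:
By the outcome, as a careful person would: the job done as asked, in the order asked, and still so for the second after the job is handed in, with the robot touching nothing.
Of thick0, thick1, thin0, thin1, thin2, thin3 only 4 to 6 are there at a start; the rules pass over those that are not, and their reading is None.
At some moment in a run one of thick0, thick1, thin0, thin1, thin2, thin3 may be knocked a few centimetres aside while the robot is not near it.
It also fails if it takes over 210 s, if anything falls off the work surface, if the arm or the gripper's body presses on something with over 40 N, if the wrist force passes 120 N, or if a joint passes its speed limit or range.

## Working session

There is one attempt and no reset: what is moved stays moved. The work goes in short steps, Python scripts to look and compute and a tool call to move; the robot and the scene stay as the last step left them, time stands still between calls to the robot, and variables do not carry over. Pictures are saved under pics/ and viewed, at most 14 in all, crops included, and the job is handed in when it is done.

Besides the shell and the picture viewer there is one more tool, called after "Emit:" as a command line: name --argument value ..., lists and objects as JSON in quotes. carry_out: Moves the arm, as the interface text tells. Its arguments: {"type":"object","properties":{"plan":{"type":"array"},"squeeze":{"type":"number"}},"required":["plan"]}

```bash
ls; mkdir -p pics; python3 - <<'E'
from plant import r
import cv2
s=r.get_state();print(s)
for n in("scene","side","wrist"):
    print(n,r.camera_params(n)); cv2.imwrite(f"pics/{n}0.png",r.snapshot(n)[:,:,::-1])
E
```

```text
pics
{'clock': 0.0, 'q': array([ 1.29980059,  0.68999619, -0.19449117,  1.56637883,  0.15729971,
        0.90245976, -0.21510948]), 'qd': array([ 0.00149554,  0.00098578, -0.00090203, -0.00080875,  0.00149697,
       -0.00140338,  0.00095132]), 'joint_torque': array([ 2.41956486e-04, -5.27550352e+01, -1.26652591e+00, -1.53420603e+01,
       -5.25820919e-02,  6.84370825e-03,  1.85948675e-04]), 'tool_pos': array([ 0.18731075, -0.59559841,  0.23789255]), 'eef_rot': array([ 9.88404817e-01,  1.51838931e-01, -2.11090381e-04, -9.01617834e-04]), 'contact_force': array([-0.08971058, -0.23699045,  0.56701916]), 'moment': array([-0.0578243 , -0.02019181, -0.03257019]), 'finger_force': 0.0, 'opening': 0.999468373751477}
scene {'fx': 531.7796260455211, 'fy': 531.7796260455211, 'cx': 319.4387089287174, 'cy': 233.4588018233971, 'position': array([ 1.15481531, -0.05080984,  1.10475317]), 'attitude': array([ 0.70430667,  0.6541025 , -0.18384334, -0.20567857])}
side {'fx': 476.8487352409762, 'fy': 476.8487352409762, 'cx': 315.1244100989653, 'cy': 235.0907519809987, 'position': array([ 0.36404207, -0.97642363,  0.92449743]), 'attitude': array([ 0.90702405, -0.05570126,  0.0300172 , -0.41629763])}
wrist {'fx': 370.4648603301395, 'fy': 370.4648603301395, 'cx': 314.0970976997438, 'cy': 235.98105936441348, 'hand_eye': array([[ 1.39995369e-04, -9.50352787e-01, -3.11174485e-01,
         8.04574572e-02],
       [ 9.99999937e-01,  2.34565470e-04, -2.66489034e-04,
        -4.32054744e-04],
       [ 3.26249386e-04, -3.11174428e-01,  9.50352760e-01,
        -1.45184302e-01],
       [ 0.00000000e+00,  0.00000000e+00,  0.00000000e+00,
         1.00000000e+00]])}
```

View pics/scene0.png

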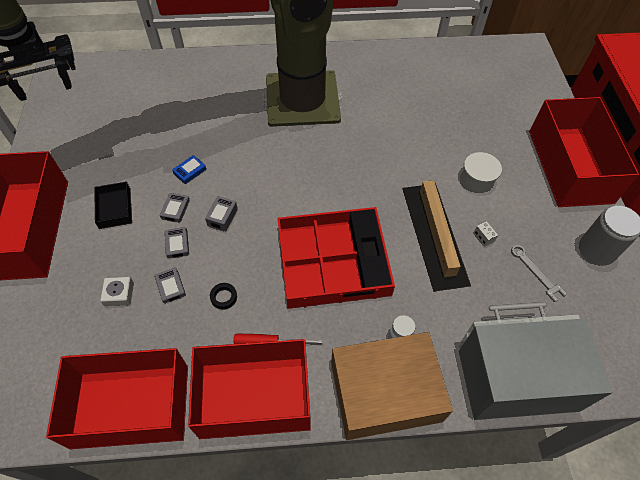

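View pics/side0.png

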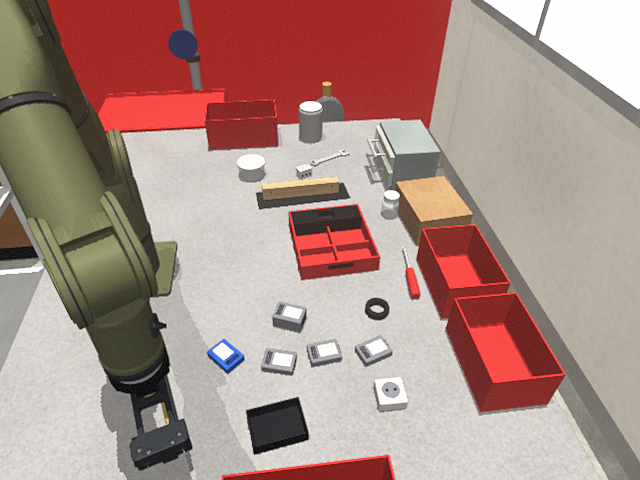

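```bash
cat > h.py <<'E'
from plant import r
import numpy as np, cv2
from scipy.spatial.transform import Rotation as R
def T(name, s=None):
    """camera -> world 4x4 with its intrinsics"""
    c=r.camera_params(name); M=np.eye(4)
    if name=="wrist":
        s=s or r.get_state(); M[:3,:3]=R.from_quat(s["eef_rot"]).as_matrix(); M[:3,3]=s["tool_pos"]; M=M@c["hand_eye"]
    else:
        M[:3,:3]=R.from_quat(c["attitude"]).as_matrix(); M[:3,3]=c["position"]
    return M,c
def ray(cam,uv):
    M,c=cam; uv=np.atleast_2d(uv).astype(float)
    d=np.c_[(uv[:,0]-c["cx"])/c["fx"],(uv[:,1]-c["cy"])/c["fy"],np.ones(len(uv))]@M[:3,:3].T
    return M[:3,3],d
def onplane(cam,uv,z):
    o,d=ray(cam,uv); return o+d*((z-o[2])/d[:,2])[:,None]
def tri(cams,uvs):
    """least-squares meeting point of rays; returns point and rms miss"""
    A=np.zeros((3,3));b=np.zeros(3);L=[]
    for c,u in zip(cams,uvs):
        o,d=ray(c,u);d=d[0]/np.linalg.norm(d[0]);P=np.eye(3)-np.outer(d,d);A+=P;b+=P@o;L.append((P,o))
    p=np.linalg.solve(A,b); return p,np.sqrt(np.mean([np.sum((P@(p-o))**2) for P,o in L]))
def proj(cam,p):
    M,c=cam; q=(np.atleast_2d(p)-M[:3,3])@M[:3,:3]
    return np.c_[c["fx"]*q[:,0]/q[:,2]+c["cx"],c["fy"]*q[:,1]/q[:,2]+c["cy"]]
def shot(name,fn=None):
    s=r.get_state(); im=r.snapshot(name)[:,:,::-1].copy()
    if fn: cv2.imwrite("pics/"+fn,im)
    return im,T(name,s)
def go(xyz,yaw=None):
    """shift in tool axes and turn about tool z to reach world xyz, tool x at world yaw (mod pi), tool down"""
    s=r.get_state(); Rt=R.from_quat(s["eef_rot"]); M=Rt.as_matrix()
    cur=np.arctan2(M[1,0],M[0,0]); yaw=cur if yaw is None else yaw
    d=(yaw-cur+np.pi/2)%np.pi-np.pi/2; y=cur+d
    G=np.array([[np.cos(y),np.sin(y),0],[np.sin(y),-np.cos(y),0],[0,0,-1]])
    rv=(Rt.inv()*R.from_matrix(G)).as_rotvec()
    print("xyz",(M.T@(np.array(xyz)-s["tool_pos"])).round(4),"rot",rv.round(3),"| yaw",round(cur,3),"->",round(y,3),"q7",s["q"][6].round(2))
def st():
    s=r.get_state(); print(round(s["clock"],2),s["tool_pos"].round(4),"F",s["contact_force"].round(1),"op",round(s["opening"],3),"ff",round(s["finger_force"],1),"q",s["q"].round(2))
E
python3 - <<'E'
from h import *
S=T("scene");D=T("side")
for n,a,b in [("A",(174,207),(279,361)),("B",(221,212),(290,316)),("C",(177,242),(325,352)),("D",(170,285),(373,350)),("blue",(189,168),(226,355)),("block",(486,232),(304,171)),("dish",(113,205),(277,425)),("tub",(481,172),(251,166))]:
    p,e=tri((S,D),(a,b));print(n,p.round(3),round(e,4),onplane(S,a,0.02)[0].round(3))
print(onplane(S,[(279,216),(379,208),(394,292),(288,306)],.05).round(3)); print(onplane(S,[(428,181),(453,275)],.048).round(3))
im=cv2.imread("pics/scene0.png")[130:320,80:520]
cv2.imwrite("pics/c1.png",cv2.resize(im,(800,345),interpolation=cv2.INTER_CUBIC))
E
```

```text
A [ 0.37  -0.343  0.011] 0.0001 [ 0.377 -0.341  0.02 ]
B [ 0.404 -0.225  0.023] 0.002 [ 0.4   -0.225  0.02 ]
C [ 0.475 -0.33   0.01 ] 0.0017 [ 0.479 -0.327  0.02 ]
D [ 0.587 -0.338  0.009] 0.0001 [ 0.592 -0.336  0.02 ]
blue [ 0.251 -0.313  0.013] 0.0015 [ 0.255 -0.311  0.02 ]
block [0.507 0.412 0.02 ] 0.0031 [0.503 0.414 0.02 ]
dish [ 0.355 -0.495  0.013] 0.0003 [ 0.36  -0.492  0.02 ]
tub [0.329 0.441 0.032] 0.0006 [0.321 0.446 0.02 ]
[[ 0.442 -0.082  0.05 ]
 [ 0.436  0.159  0.05 ]
 [ 0.66   0.162  0.05 ]
 [ 0.677 -0.071  0.05 ]]
[[0.361 0.294 0.048]
 [0.627 0.301 0.048]]
```

View pics/c1.png

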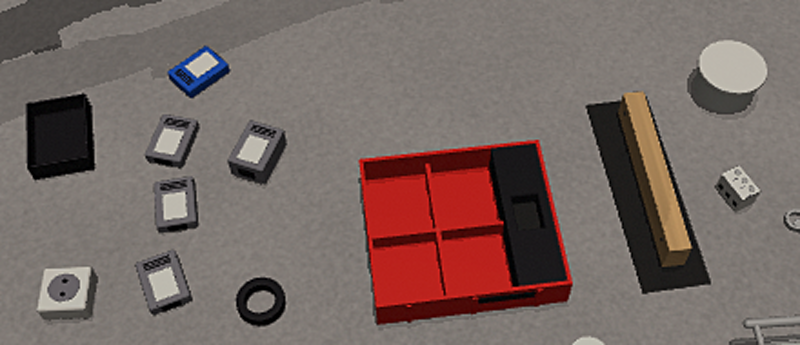

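The four grey adapters sit at scene pixels (174,207), (221,212; looks thick), (177,242) and (170,285). The blue look-alike is at (189,168), the crate near (335,257) and the block at (486,232). I'll move the wrist camera over the adapters.

```bash
python3 - <<'E'
from h import *
go((.45,-.3,.25),0)
E
```

```text
xyz [ 0.3393 -0.2033 -0.0117] rot [-0.001  0.     0.305] | yaw 0.305 -> -0.0 q7 -0.22
```

Emit:
carry_out --plan '[{"rot": [0, 0, 0.305], "xyz": [0.34, -0.203, -0.012], "grip": 0}, {"rot": [0, 0, 0.305], "xyz": [0.34, -0.203, -0.012], "grip": 0}, {"rot": [0, 0, 0.305], "xyz": [0.34, -0.203, -0.012], "grip": 0}, {"rot": [0, 0, 0.305], "xyz": [0.34, -0.203, -0.012], "grip": 0}, {"rot": [0, 0, 0.305], "xyz": [0.34, -0.203, -0.012], "grip": 0}, {"rot": [0, 0, 0.305], "xyz": [0.34, -0.203, -0.012], "grip": 0}, {"rot": [0, 0, 0.305], "xyz": [0.34, -0.203, -0.012], "grip": 0}, {"rot": [0, 0, 0.305], "xyz": [0.34, -0.203, -0.012], "grip": 0}]'

```text
clock: 0.82
tool_pos: [0.4101, -0.3456, 0.2488]
eef_rot: [1.0, -0.0, -0.0, -0.0]
contact_force: [0.1, -0.3, -0.2]
opening: 1.0
finger_force: 0.0
```

Emit:
carry_out --plan '[{"rot": [0, 0, 0], "xyz": [0, 0, 0], "grip": 0}, {"rot": [0, 0, 0], "xyz": [0, 0, 0], "grip": 0}, {"rot": [0, 0, 0], "xyz": [0, 0, 0], "grip": 0}]'

```text
clock: 1.07
tool_pos: [0.4086, -0.3478, 0.2487]
eef_rot: [1.0, -0.0, -0.001, 0.0]
contact_force: [-1.0, -0.8, -1.2]
opening: 1.001
finger_force: 0.0
```

```bash
python3 - <<'E'
from h import *
im,c=shot("wrist","w1.png")
S=T("scene")
for n,p in dict(A=(.37,-.343,.018),B=(.404,-.225,.036),C=(.475,-.33,.018),D=(.587,-.338,.018)).items(): print(n,proj(c,p).round())
E
```

```text
A [[310. 232.]]
B [[190. 205.]]
C [[296. 129.]]
D [[303.  -3.]]
```

View pics/w1.png

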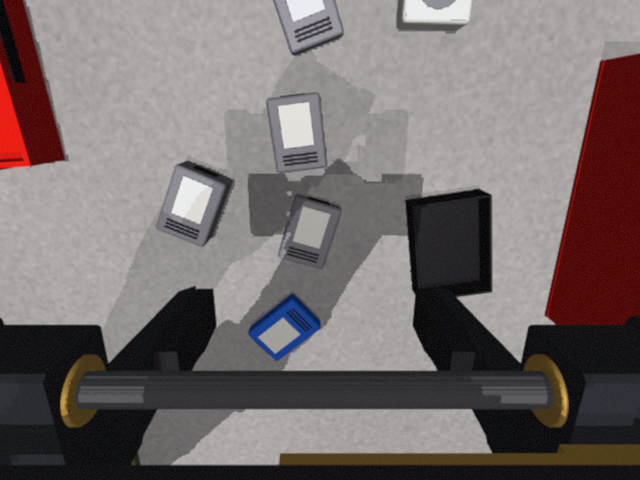

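The wrist view shows B at (195,203), C at (297,132) and A at (312,231), with D cut off at the top (308,25). I'll measure the labels by flood fill in both views.

```bash
cat >> h.py <<'E'
def label(im,uv,tol=14):
    """flood the light label from a seed; returns its minAreaRect centre and box"""
    m=np.zeros((im.shape[0]+2,im.shape[1]+2),np.uint8); g=cv2.GaussianBlur(im,(3,3),0)
    cv2.floodFill(g,m,tuple(int(v) for v in uv),0,(tol,)*3,(tol,)*3,4|(255<<8)|cv2.FLOODFILL_MASK_ONLY|cv2.FLOODFILL_FIXED_RANGE)
    m=m[1:-1,1:-1]; n,lab,stt,_=cv2.connectedComponentsWithStats(m)
    pts=cv2.findContours(m,cv2.RETR_EXTERNAL,cv2.CHAIN_APPROX_NONE)[0]
    k=max(pts,key=cv2.contourArea); rc=cv2.minAreaRect(k); return np.array(rc[0]),cv2.boxPoints(rc),cv2.contourArea(k)
def axis(P):
    """long axis yaw, long and short length of a 4-corner world rectangle"""
    a,b=P[1]-P[0],P[2]-P[1]; l=a if np.linalg.norm(a)>np.linalg.norm(b) else b
    return np.arctan2(l[1],l[0])%np.pi,max(map(np.linalg.norm,(a,b))),min(map(np.linalg.norm,(a,b)))
E
python3 - <<'E'
from h import *
w=cv2.imread("pics/w1.png");s=cv2.imread("pics/scene0.png");W=T("wrist");S=T("scene")
for n,a,b in [("A",(312,230),(173,208)),("B",(193,200),(221,212)),("C",(296,125),(177,243)),("D",(308,5),(171,286))]:
    ca,ba,ar=label(w,a,25);cb,bb,_=label(s,b,35)
    p,e=tri((W,S),(ca,cb)); P=onplane(W,ba,p[2])
    print(n,ca.round(1),cb.round(1),ar,p.round(4),round(e,4),np.round(axis(P),3))
E
```

```text
A [311.1 227.3] [172.3 207.4] 925.5 [ 0.3743 -0.3457  0.0156] 0.0006 [2.859 0.039 0.03 ]
B [190.9 199.3] [218.6 211.8] 1027.5 [ 0.4096 -0.2277  0.0362] 0.0007 [2.7   0.039 0.028]
C [295.6 124.8] [176. 243.] 1169.0 [ 0.4786 -0.3306  0.0147] 0.0001 [0.13  0.039 0.029]
D [305.5   5.2] [169.5 286. ] 481.5 [ 5.846e-01 -3.413e-01  3.000e-04] 0.0004 [1.849 0.03  0.018]
```

```bash
python3 - <<'E'
from h import *
go((.4033,-.2247,.10),2.70)
E
```

```text
xyz [-0.0047 -0.124   0.1486] rot [0.001 0.001 0.439] | yaw -0.002 -> -0.442 q7 -1.01
```

Emit:
carry_out --plan '[{"rot": [0, 0, 0.44], "xyz": [-0.005, -0.124, 0.15], "grip": 0}, {"rot": [0, 0, 0.44], "xyz": [-0.005, -0.124, 0.15], "grip": 0}, {"rot": [0, 0, 0.44], "xyz": [-0.005, -0.124, 0.15], "grip": 0}, {"rot": [0, 0, 0.44], "xyz": [-0.005, -0.124, 0.15], "grip": 0}, {"rot": [0, 0, 0.44], "xyz": [-0.005, -0.124, 0.15], "grip": 0}, {"rot": [0, 0, 0.44], "xyz": [-0.005, -0.124, 0.15], "grip": 0}, {"rot": [0, 0, 0.44], "xyz": [-0.005, -0.124, 0.15], "grip": 0}, {"rot": [0, 0, 0.44], "xyz": [-0.005, -0.124, 0.15], "grip": 0}]'

```text
clock: 1.78
tool_pos: [0.4044, -0.2261, 0.0995]
eef_rot: [0.976, -0.22, 0.001, 0.001]
contact_force: [-0.6, 0.3, -0.7]
opening: 1.002
finger_force: 0.0
```

```bash
python3 - <<'E'
from h import *
st(); go((.4033,-.2247,.008),2.70)
im,c=shot("wrist","w2.png"); print(proj(c,(.4033,-.2247,.036)),proj(c,(.4096,-.2277,.036)))
E
```

```text
1.78 [ 0.4044 -0.2261  0.0995] F [-0.6  0.3 -0.7] op 1.002 ff 0.0 q [ 0.39  0.75  0.04  2.17 -0.1   0.23 -1.5 ]
xyz [-0.0018 -0.001   0.0915] rot [ 0.001 -0.002 -0.002] | yaw -0.443 -> -0.442 q7 -1.5
[[312.58556465 257.45420924]] [[312.58465803 246.57748544]]
```

View pics/w2.png

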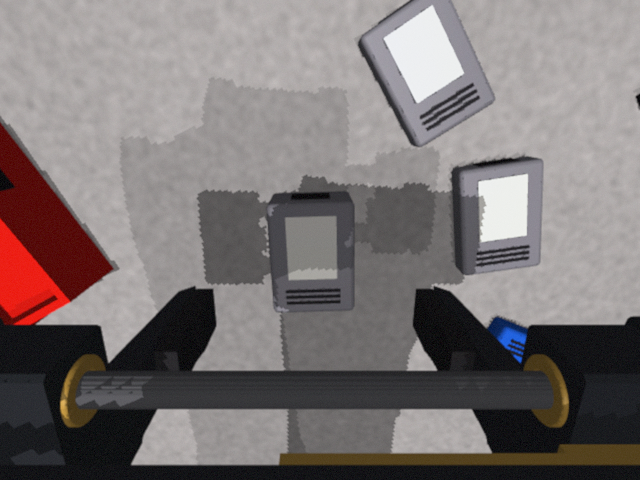

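B's top face centre is at about (312,256), which matches the prediction (312,257). Grasping it.

Emit:
carry_out --plan '[{"rot": [0, 0, 0], "xyz": [-0.002, -0.001, 0.04], "grip": 0}, {"rot": [0, 0, 0], "xyz": [-0.002, -0.001, 0.075], "grip": 0}, {"rot": [0, 0, 0], "xyz": [-0.002, -0.001, 0.0915], "grip": 0}, {"rot": [0, 0, 0], "xyz": [-0.002, -0.001, 0.0915], "grip": 0}, {"rot": [0, 0, 0], "xyz": [-0.002, -0.001, 0.0915], "grip": 255}, {"rot": [0, 0, 0], "xyz": [-0.002, -0.001, 0.0915], "grip": 255}, {"rot": [0, 0, 0], "xyz": [-0.002, -0.001, 0.0915], "grip": 255}, {"rot": [0, 0, 0], "xyz": [-0.002, -0.001, 0.0915], "grip": 255}]' --squeeze 20

```text
clock: 2.5
tool_pos: [0.4064, -0.2255, 0.0105]
eef_rot: [0.976, -0.216, -0.0, 0.0]
contact_force: [2.5, -1.0, -0.0]
opening: 0.721
finger_force: 0.0
```

Emit:
carry_out --plan '[{"rot": [0, 0, 0], "xyz": [0, 0, 0], "grip": 255}, {"rot": [0, 0, 0], "xyz": [0, 0, 0], "grip": 255}, {"rot": [0, 0, 0], "xyz": [0, 0, 0], "grip": 255}, {"rot": [0, 0, 0], "xyz": [0, 0, -0.03], "grip": 255}, {"rot": [0, 0, 0], "xyz": [0, 0, -0.07], "grip": 255}, {"rot": [0, 0, 0], "xyz": [0, 0, -0.11], "grip": 255}, {"rot": [0, 0, 0], "xyz": [0, 0, -0.15], "grip": 255}, {"rot": [0, 0, 0], "xyz": [0, 0, -0.19], "grip": 255}]'

```text
clock: 3.17
tool_pos: [0.4056, -0.223, 0.2014]
eef_rot: [0.975, -0.221, -0.002, -0.001]
contact_force: [2.3, -0.2, -1.1]
opening: 0.592
finger_force: 19.8
```

```bash
python3 - <<'E'
s=open('h.py').read()
s=s.replace('d=(yaw-cur+np.pi/2)%np.pi-np.pi/2; y=cur+d','''daz=np.arctan2(xyz[1],xyz[0])-np.arctan2(*s["tool_pos"][1::-1])
    d=min((yaw-cur+k*np.pi for k in range(-4,5)),key=lambda d:abs(s["q"][6]+d*KS-daz*KS)); y=cur+d''')
s=s.replace('def go(','KS=1 # yaw ~ azimuth + q7 + pi/2\ndef go(')
s=s.replace('rv=(Rt','tilt=np.arctan2(M[2,0],-M[2,2]);rv=(Rt')
s=s.replace('"rot",rv.round(3)','"rot",rv.round(3),"dyaw_tool",round(-d,3)')
open('h.py','w').write(s)
from h import *
st(); go((.55,0,.25),np.pi/2)
E
```

```text
3.17 [ 0.4056 -0.223   0.2014] F [ 2.3 -0.2 -1.1] op 0.592 ff 19.8 q [-0.    0.65  0.67  2.1  -0.69  0.63 -0.86]
xyz [ 0.0337 -0.2636 -0.0485] rot [-6.000e-03  2.000e-03 -2.017e+00] dyaw_tool -2.017 | yaw -0.446 -> 1.571 q7 -0.86
```

Emit:
carry_out --plan '[{"rot": [0, 0, -1.0], "xyz": [0.034, -0.264, -0.05], "grip": 255}, {"rot": [0, 0, -1.0], "xyz": [0.034, -0.264, -0.05], "grip": 255}, {"rot": [0, 0, -1.0], "xyz": [0.034, -0.264, -0.05], "grip": 255}, {"rot": [0, 0, -1.0], "xyz": [0.034, -0.264, -0.05], "grip": 255}, {"rot": [0, 0, -1.0], "xyz": [0.034, -0.264, -0.05], "grip": 255}, {"rot": [0, 0, -1.0], "xyz": [0.034, -0.264, -0.05], "grip": 255}, {"rot": [0, 0, -1.0], "xyz": [0.034, -0.264, -0.05], "grip": 255}, {"rot": [0, 0, -1.0], "xyz": [0.034, -0.264, -0.05], "grip": 255}]'

```text
clock: 3.83
tool_pos: [0.5528, 0.0079, 0.2497]
eef_rot: [0.96, 0.281, 0.001, -0.003]
contact_force: [-0.0, 0.5, -1.7]
opening: 0.59
finger_force: 19.8
```

Emit:
carry_out --plan '[{"rot": [0, 0, -1.0], "xyz": [0, 0, 0], "grip": 255}, {"rot": [0, 0, -1.0], "xyz": [0, 0, 0], "grip": 255}, {"rot": [0, 0, -1.0], "xyz": [0, 0, 0], "grip": 255}, {"rot": [0, 0, -1.0], "xyz": [0, 0, 0], "grip": 255}, {"rot": [0, 0, -1.0], "xyz": [0, 0, 0], "grip": 255}, {"rot": [0, 0, -1.0], "xyz": [0, 0, 0], "grip": 255}, {"rot": [0, 0, -1.0], "xyz": [0, 0, 0], "grip": 255}, {"rot": [0, 0, -1.0], "xyz": [0, 0, 0], "grip": 255}]'

```text
clock: 4.5
tool_pos: [0.5491, 0.0008, 0.2494]
eef_rot: [0.711, 0.703, -0.0, -0.003]
contact_force: [-0.7, -0.1, -0.2]
opening: 0.593
finger_force: 19.8
```

```bash
python3 - <<'E'
from h import *
st(); go((.55,0,.25),np.pi/2)
im,c=shot("wrist","w3.png")
E
```

```text
4.5 [0.5491 0.0008 0.2494] F [-0.7 -0.1 -0.2] op 0.593 ff 19.8 q [-0.21  0.58  0.21  1.79 -0.17  0.79  0.07]
xyz [-0.0008  0.0009 -0.0006] rot [-0.004 -0.003 -0.011] dyaw_tool -0.011 | yaw 1.56 -> 1.571 q7 0.07
```

View pics/w3.png

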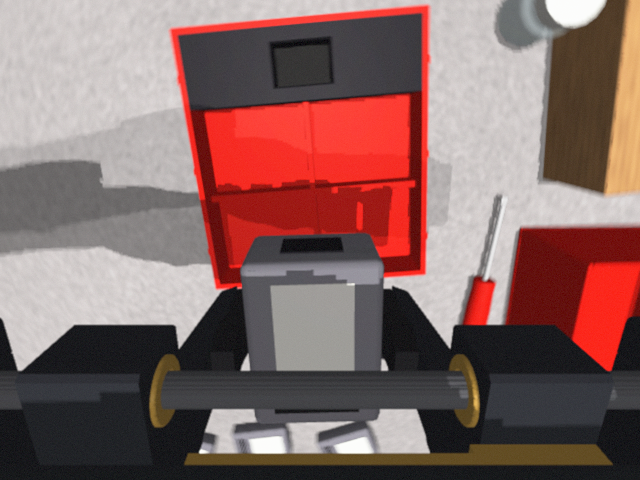

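The wrist view shows crate rim corners near (173,30), (428,8), (427,272) and (217,288), and the recess near (301,64).

```bash
cat > crate.py <<'E'
from h import *
def redquad(im,seed,tol=None):
    hsv=cv2.cvtColor(im,cv2.COLOR_BGR2HSV); m=((hsv[...,0]<8)|(hsv[...,0]>172))&(hsv[...,1]>130)&(hsv[...,2]>(tol or 60))
    n,lab=cv2.connectedComponents(m.astype(np.uint8)); 
    ks=[k for k in cv2.findContours(m.astype(np.uint8),cv2.RETR_EXTERNAL,cv2.CHAIN_APPROX_NONE)[0] if cv2.contourArea(k)>3000]
    k=min(ks,key=lambda k:-cv2.pointPolygonTest(k,seed,True)); h=cv2.convexHull(k)
    return cv2.approxPolyDP(h,0.02*cv2.arcLength(h,True),True)[:,0].astype(float)
def order(P): c=P.mean(0); return P[np.argsort(np.arctan2(*(P-c)[:,1::-1].T))]
E
python3 - <<'E'
from crate import *
w=cv2.imread("pics/w3.png");s=cv2.imread("pics/scene0.png");W=T("wrist");S=T("scene")
qw=redquad(w,(300,150));qs=redquad(s,(335,240))
print(qw.tolist(),qs.tolist())
print("edges from wrist z=.05");P=onplane(W,qw,.05);print(P.round(4).tolist(),[np.linalg.norm(P[i]-P[i-1]).round(4) for i in range(len(P))])
for a,b in [((173,30),None),((428,8),None)]:
    d=[(np.linalg.norm(q-proj(S,onplane(W,a,.05))[0]),q) for q in qs]; q=min(d,key=lambda t:t[0])[1]
    print(q,tri((W,S),(a,q)))
cv2.imwrite("pics/red.png",w)
# recess: darker blob
g=cv2.cvtColor(w,cv2.COLOR_BGR2GRAY)[25:100,240:360]; print(g[40,::6])
t=(g<42).astype(np.uint8)
for k in cv2.findContours(t,cv2.RETR_EXTERNAL,cv2.CHAIN_APPROX_NONE)[0]:
    if cv2.contourArea(k)>400:
        rc=cv2.minAreaRect(k);b=cv2.boxPoints(rc)+[240,25];print(rc,onplane(W,b,.05).round(4).tolist(),onplane(W,b.mean(0),.05))
E
```

```text
[[427.0, 6.0], [425.0, 272.0], [216.0, 288.0], [171.0, 29.0]] [[376.0, 207.0], [392.0, 294.0], [288.0, 308.0], [277.0, 218.0]]
edges from wrist z=.05
[[0.6403, 0.1662, 0.05], [0.6591, -0.0689, 0.05], [0.4464, -0.086, 0.05], [0.4295, 0.1508, 0.05]] [np.float64(0.2113), np.float64(0.2358), np.float64(0.2134), np.float64(0.2373)]
[376. 207.] (array([0.42952993, 0.15217075, 0.04569804]), np.float64(0.0012709612589837122))
[392. 294.] (array([0.64954955, 0.16756712, 0.01879556]), np.float64(0.004574013160470934))
[65 65 67 70 69 58 40 52 54 54 56 52 54 56 54 30 69 67 69 67]
((61.56556701660156, 36.7213134765625), (45.90162658691406, 61.11163330078125), 84.80557250976562) [[0.5106, 0.1409, 0.05], [0.5615, 0.1447, 0.05], [0.5653, 0.1094, 0.05], [0.5127, 0.1053, 0.05]] [[0.5375396  0.12537084 0.05      ]]
```

```bash
cat >> h.py <<'E'
C0=np.array([.5438,.0405]);CY=.076
def cr(x,y,z): 
    c,s=np.cos(CY),np.sin(CY); return np.array([C0[0]+c*x-s*y,C0[1]+s*x+c*y,z])
BAY=[(-.0525,.0135),(.0525,.0135),(-.0525,-.074),(.0525,-.074)]
E
python3 - <<'E'
from h import *
go(cr(-.0525,-.071,.07),np.pi/2+CY)
im=cv2.imread("pics/w3.png");W=T("wrist")
for b in BAY: print(cr(*b,.005).round(4),proj(W,cr(*b,.005)).round())
E
```

```text
xyz [-0.0357 -0.0512  0.1796] rot [-0.004 -0.004 -0.081] dyaw_tool -0.081 | yaw 1.565 -> 1.647 q7 0.08
[0.4904 0.05   0.005 ] [[259. 148.]]
[0.5951 0.0579 0.005 ] [[361. 140.]]
[ 0.4971 -0.0373  0.005 ] [[269. 230.]]
[ 0.6018 -0.0293  0.005 ] [[364. 222.]]
```

Emit:
carry_out --plan '[{"rot": [0, 0, -0.08], "xyz": [-0.036, -0.051, 0.1], "grip": 255}, {"rot": [0, 0, -0.08], "xyz": [-0.036, -0.051, 0.1], "grip": 255}, {"rot": [0, 0, -0.08], "xyz": [-0.036, -0.051, 0.1], "grip": 255}, {"rot": [0, 0, -0.08], "xyz": [-0.036, -0.051, 0.14], "grip": 255}, {"rot": [0, 0, -0.08], "xyz": [-0.036, -0.051, 0.17], "grip": 255}, {"rot": [0, 0, -0.08], "xyz": [-0.036, -0.051, 0.17], "grip": 255}, {"rot": [0, 0, -0.08], "xyz": [-0.036, -0.051, 0.17], "grip": 255}]'

```text
clock: 5.13
tool_pos: [0.4965, -0.0344, 0.0787]
eef_rot: [0.684, 0.729, -0.002, -0.003]
contact_force: [0.7, 0.2, -1.6]
opening: 0.591
finger_force: 19.8
```

```bash
python3 - <<'E'
from h import *
st();go(cr(-.0525,-.071,.017),np.pi/2+CY)
im,c=shot("wrist","w4.png")
E
```

```text
5.13 [ 0.4965 -0.0344  0.0787] F [ 0.7  0.2 -1.6] op 0.591 ff 19.8 q [-0.07  0.81  0.07  2.07 -0.2   0.28  0.24]
xyz [-0.      0.0008  0.0617] rot [-0.007 -0.003 -0.012] dyaw_tool -0.012 | yaw 1.635 -> 1.647 q7 0.24
```

View pics/w4.png

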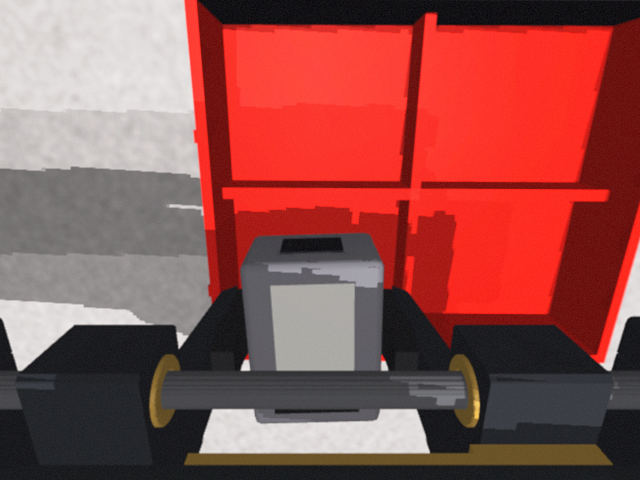

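Held adapter at column 312 sits between the outer wall (~213) and the partition (~405), so it is centred. Lowering it.

Emit:
carry_out --plan '[{"rot": [0, 0, -0.012], "xyz": [0, 0.001, 0.03], "grip": 255}, {"rot": [0, 0, -0.012], "xyz": [0, 0.001, 0.05], "grip": 255}, {"rot": [0, 0, -0.012], "xyz": [0, 0.001, 0.061], "grip": 255}, {"rot": [0, 0, -0.012], "xyz": [0, 0.001, 0.062], "grip": 255}, {"rot": [0, 0, -0.012], "xyz": [0, 0.001, 0.062], "grip": 255}, {"rot": [0, 0, -0.012], "xyz": [0, 0.001, 0.062], "grip": 255}]'

```text
clock: 5.68
tool_pos: [0.4991, -0.0341, 0.0188]
eef_rot: [0.678, 0.735, 0.0, -0.001]
contact_force: [-0.6, 0.0, -0.8]
opening: 0.59
finger_force: 19.8
```

Emit:
carry_out --plan '[{"rot": [0, 0, 0], "xyz": [0, 0, 0], "grip": 87}, {"rot": [0, 0, 0], "xyz": [0, 0, 0], "grip": 87}, {"rot": [0, 0, 0], "xyz": [0, 0, 0], "grip": 87}, {"rot": [0, 0, 0], "xyz": [0, 0, 0], "grip": 87}, {"rot": [0, 0, 0], "xyz": [0, 0, -0.03], "grip": 87}, {"rot": [0, 0, 0], "xyz": [0, 0, -0.07], "grip": 87}, {"rot": [0, 0, 0], "xyz": [0, 0, -0.11], "grip": 0}, {"rot": [0, 0, 0], "xyz": [0, 0, -0.15], "grip": 0}]'

```text
clock: 6.35
tool_pos: [0.498, -0.0343, 0.1689]
eef_rot: [0.678, 0.735, -0.001, -0.003]
contact_force: [0.5, 0.4, 0.1]
opening: 0.789
finger_force: 0.0
```

```bash
python3 - <<'E'
from h import *
st()
im,c=shot("scene","s2.png"); s=cv2.imread("pics/scene0.png"); S=T("scene")
for n,b,z in [("A",(173,208),.018),("C",(177,243),.018),("D",(171,286),.018)]:
    cb,bb,ar=label(im,b,35); P=onplane(S,bb,z); print(n,cb,ar,onplane(S,cb,z).round(4),np.round(axis(P),3))
cb,_,_=label(im,(171,286),35); p=onplane(S,cb,.018)[0]; print(p)
go((p[0]-.12,p[1]+.05,.2),np.pi/2)
E
```

```text
6.35 [ 0.498  -0.0343  0.1689] F [0.5 0.4 0.1] op 0.789 ff 0.0 q [-0.11  0.65  0.13  2.02 -0.17  0.5   0.24]
A [172.39654541 207.25862122] 127.0 [[ 0.3759 -0.3454  0.018 ]] [2.891 0.042 0.03 ]
C [176. 243.] 143.0 [[ 0.4806 -0.3298  0.018 ]] [0.059 0.039 0.029]
D [169.5        286.00003052] 172.0 [[ 0.5939 -0.337   0.018 ]] [0.34  0.039 0.028]
[ 0.59389029 -0.33698057  0.018     ]
xyz [-0.249  -0.0479 -0.0253] rot [ 0.007 -0.002  0.08 ] dyaw_tool 0.08 | yaw 1.651 -> 1.571 q7 0.24
```

```bash
python3 - <<'E'
from h import *
go((.4717,-.3315,.12),.13)
E
```

```text
xyz [-0.2934 -0.0542  0.0546] rot [ 0.004 -0.006  1.521] dyaw_tool 1.521 | yaw 1.651 -> 0.13 q7 0.24
```

Emit:
carry_out --plan '[{"rot": [0, 0, 1.0], "xyz": [-0.293, -0.054, 0.055], "grip": 0}, {"rot": [0, 0, 1.0], "xyz": [-0.293, -0.054, 0.055], "grip": 0}, {"rot": [0, 0, 1.0], "xyz": [-0.293, -0.054, 0.055], "grip": 0}, {"rot": [0, 0, 1.0], "xyz": [-0.293, -0.054, 0.055], "grip": 0}, {"rot": [0, 0, 1.0], "xyz": [-0.293, -0.054, 0.055], "grip": 0}, {"rot": [0, 0, 1.0], "xyz": [-0.293, -0.054, 0.055], "grip": 0}, {"rot": [0, 0, 1.0], "xyz": [-0.293, -0.054, 0.055], "grip": 0}, {"rot": [0, 0, 1.0], "xyz": [-0.293, -0.054, 0.055], "grip": 0}]'

```text
clock: 7.07
tool_pos: [0.4654, -0.3391, 0.1115]
eef_rot: [0.95, 0.313, -0.003, 0.001]
contact_force: [-0.3, -0.7, 0.1]
opening: 1.004
finger_force: 0.0
```

Emit:
carry_out --plan '[{"rot": [0, 0, 0.52], "xyz": [0, 0, 0], "grip": 0}, {"rot": [0, 0, 0.52], "xyz": [0, 0, 0], "grip": 0}, {"rot": [0, 0, 0.52], "xyz": [0, 0, 0], "grip": 0}, {"rot": [0, 0, 0.52], "xyz": [0, 0, 0], "grip": 0}, {"rot": [0, 0, 0.52], "xyz": [0, 0, 0], "grip": 0}, {"rot": [0, 0, 0.52], "xyz": [0, 0, 0], "grip": 0}]'

```text
clock: 7.57
tool_pos: [0.4682, -0.3303, 0.1116]
eef_rot: [0.998, 0.067, -0.002, -0.001]
contact_force: [0.3, 0.1, -0.4]
opening: 1.001
finger_force: 0.0
```

```bash
python3 - <<'E'
from h import *
st()
im,c=shot("wrist","w5.png"); S=T("scene"); sc=cv2.imread("pics/s2.png")
for n,p,b in [("C",(.4786,-.3306,.018),(177,243)),("D",(.592,-.337,.018),(171,286))]:
    uv=proj(c,p)[0]; print(n,uv.round())
    if 0<=uv[1]<480 and 0<=uv[0]<640:
        ca,ba,ar=label(im,uv,25);cb,_,_=label(sc,b,35); p,e=tri((c,S),(ca,cb)); P=onplane(c,ba,.018); a=axis(P); ctr=P.mean(0)-.007*np.array([np.cos(a[0]),np.sin(a[0]),0])*np.sign(np.cos(a[0]))
        print(n,ca.round(1),ar,p.round(4),round(e,4),"ctr",ctr.round(4),np.round(a,3))
go((.4717,-.3315,.004),.13)
E
```

```text
7.57 [ 0.4682 -0.3303  0.1116] F [ 0.3  0.1 -0.4] op 1.001 ff 0.0 q [ 0.29  0.85  0.44  1.84 -0.62  0.59 -0.31]
C [318. 224.]
C [224.6 185. ] 101574.0 [ 0.5284 -0.2976  0.1149] 0.0135 ctr [ 0.4768 -0.2591  0.018 ] [1.809 0.272 0.227]
D [356.  38.]
D [353.9  36.2] 3627.0 [ 0.5933 -0.3366  0.0171] 0.0007 ctr [ 0.5859 -0.3387  0.018 ] [0.389 0.04  0.029]
xyz [0.0037 0.0019 0.1077] rot [-0.003  0.004  0.005] dyaw_tool 0.005 | yaw 0.135 -> 0.13 q7 -0.31
```

View pics/w5.png

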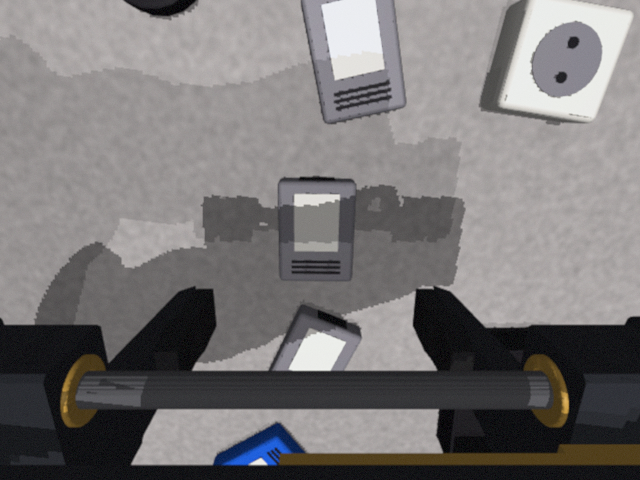

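C's outline is x 279–355, y 178–280, aligned with the tool and centred where expected. Grasping it.

Emit:
carry_out --plan '[{"rot": [0, 0, 0.005], "xyz": [0.004, 0.002, 0.04], "grip": 0}, {"rot": [0, 0, 0.005], "xyz": [0.004, 0.002, 0.08], "grip": 0}, {"rot": [0, 0, 0.005], "xyz": [0.004, 0.002, 0.1], "grip": 0}, {"rot": [0, 0, 0.005], "xyz": [0.004, 0.002, 0.107], "grip": 0}, {"rot": [0, 0, 0.005], "xyz": [0.004, 0.002, 0.107], "grip": 255}, {"rot": [0, 0, 0.005], "xyz": [0.004, 0.002, 0.107], "grip": 255}, {"rot": [0, 0, 0.005], "xyz": [0.004, 0.002, 0.107], "grip": 255}, {"rot": [0, 0, 0.005], "xyz": [0.004, 0.002, 0.107], "grip": 255}]'

```text
clock: 8.28
tool_pos: [0.473, -0.3326, 0.0064]
eef_rot: [0.998, 0.064, -0.001, -0.0]
contact_force: [0.9, -0.8, 0.6]
opening: 0.721
finger_force: 0.0
```

Emit:
carry_out --plan '[{"rot": [0, 0, 0], "xyz": [0, 0, 0], "grip": 255}, {"rot": [0, 0, 0], "xyz": [0, 0, 0], "grip": 255}, {"rot": [0, 0, 0], "xyz": [0, 0, 0], "grip": 255}, {"rot": [0, 0, 0], "xyz": [0, 0, 0], "grip": 255}]'

```text
clock: 8.62
tool_pos: [0.4727, -0.332, 0.0058]
eef_rot: [0.998, 0.064, -0.001, -0.001]
contact_force: [-1.0, 1.4, 6.5]
opening: 0.589
finger_force: 20.0
```

Emit:
carry_out --plan '[{"rot": [0, 0, 0], "xyz": [0, 0, -0.03], "grip": 255}, {"rot": [0, 0, 0], "xyz": [0, 0, -0.07], "grip": 255}, {"rot": [0, 0, 0], "xyz": [0, 0, -0.11], "grip": 255}, {"rot": [0, 0, 0], "xyz": [0, 0, -0.12], "grip": 255}]'

```text
clock: 8.95
tool_pos: [0.4745, -0.3345, 0.1302]
eef_rot: [0.998, 0.063, 0.001, 0.002]
contact_force: [0.3, -1.0, -0.8]
opening: 0.586
finger_force: 20.0
```

```bash
python3 - <<'E'
from h import *
st(); go(cr(*BAY[3],.12),np.pi/2+CY)
E
```

```text
8.95 [ 0.4745 -0.3345  0.1302] F [ 0.3 -1.  -0.8] op 0.586 ff 20.0 q [ 0.27  0.84  0.47  1.82 -0.61  0.63 -0.33]
xyz [ 0.1647 -0.2868  0.0094] rot [ 4.00e-03  1.00e-03 -1.52e+00] dyaw_tool -1.52 | yaw 0.126 -> 1.647 q7 -0.33
```

Emit:
carry_out --plan '[{"rot": [0, 0, -1.0], "xyz": [0.165, -0.287, 0.009], "grip": 255}, {"rot": [0, 0, -1.0], "xyz": [0.165, -0.287, 0.009], "grip": 255}, {"rot": [0, 0, -1.0], "xyz": [0.165, -0.287, 0.009], "grip": 255}, {"rot": [0, 0, -1.0], "xyz": [0.165, -0.287, 0.009], "grip": 255}, {"rot": [0, 0, -1.0], "xyz": [0.165, -0.287, 0.009], "grip": 255}, {"rot": [0, 0, -1.0], "xyz": [0.165, -0.287, 0.009], "grip": 255}, {"rot": [0, 0, -1.0], "xyz": [0.165, -0.287, 0.009], "grip": 255}, {"rot": [0, 0, -1.0], "xyz": [0.165, -0.287, 0.009], "grip": 255}]'

```text
clock: 9.62
tool_pos: [0.6003, -0.0237, 0.1156]
eef_rot: [0.844, 0.537, -0.001, -0.002]
contact_force: [0.7, 0.3, -1.0]
opening: 0.591
finger_force: 20.0
```

Emit:
carry_out --plan '[{"rot": [0, 0, -0.52], "xyz": [0, 0, 0], "grip": 255}, {"rot": [0, 0, -0.52], "xyz": [0, 0, 0], "grip": 255}, {"rot": [0, 0, -0.52], "xyz": [0, 0, 0], "grip": 255}, {"rot": [0, 0, -0.52], "xyz": [0, 0, 0], "grip": 255}, {"rot": [0, 0, -0.52], "xyz": [0, 0, 0], "grip": 255}, {"rot": [0, 0, -0.52], "xyz": [0, 0, 0], "grip": 255}]'

```text
clock: 10.12
tool_pos: [0.5997, -0.0266, 0.1157]
eef_rot: [0.681, 0.733, -0.001, -0.003]
contact_force: [0.1, -0.2, 0.1]
opening: 0.585
finger_force: 20.0
```

```bash
python3 - <<'E'
from h import *
st(); go(cr(*BAY[3],.0125),np.pi/2+CY)
E
```

```text
10.12 [ 0.5997 -0.0266  0.1157] F [ 0.1 -0.2  0.1] op 0.585 ff 20.0 q [-0.11  0.83  0.14  1.75 -0.2   0.58  0.23]
xyz [-0.0032  0.0024  0.1032] rot [-0.004 -0.003 -0.002] dyaw_tool -0.002 | yaw 1.644 -> 1.647 q7 0.23
```

Emit:
carry_out --plan '[{"rot": [0, 0, 0], "xyz": [-0.003, 0.002, 0.02], "grip": 255}, {"rot": [0, 0, 0], "xyz": [-0.003, 0.002, 0.05], "grip": 255}, {"rot": [0, 0, 0], "xyz": [-0.003, 0.002, 0.08], "grip": 255}, {"rot": [0, 0, 0], "xyz": [-0.003, 0.002, 0.098], "grip": 255}, {"rot": [0, 0, 0], "xyz": [-0.003, 0.002, 0.102], "grip": 255}, {"rot": [0, 0, 0], "xyz": [-0.003, 0.002, 0.102], "grip": 255}, {"rot": [0, 0, 0], "xyz": [-0.003, 0.002, 0.102], "grip": 255}]'

```text
clock: 10.7
tool_pos: [0.6022, -0.0293, 0.0144]
eef_rot: [0.68, 0.733, -0.0, -0.002]
contact_force: [0.4, -0.4, 0.6]
opening: 0.588
finger_force: 20.0
```

Emit:
carry_out --plan '[{"rot": [0, 0, 0], "xyz": [0, 0, 0], "grip": 87}, {"rot": [0, 0, 0], "xyz": [0, 0, 0], "grip": 87}, {"rot": [0, 0, 0], "xyz": [0, 0, 0], "grip": 87}, {"rot": [0, 0, 0], "xyz": [0, 0, 0], "grip": 87}, {"rot": [0, 0, 0], "xyz": [0, 0, -0.03], "grip": 87}, {"rot": [0, 0, 0], "xyz": [0, 0, -0.07], "grip": 87}, {"rot": [0, 0, 0], "xyz": [0, 0, -0.11], "grip": 0}, {"rot": [0, 0, 0], "xyz": [0, 0, -0.13], "grip": 0}]'

```text
clock: 11.37
tool_pos: [0.6043, -0.0298, 0.1485]
eef_rot: [0.68, 0.733, 0.001, 0.0]
contact_force: [1.0, 0.3, 0.6]
opening: 0.788
finger_force: 0.0
```

```bash
python3 - <<'E'
from h import *
st(); im,c=shot("scene","s3.png"); S=T("scene")
for n,b,z in [("A",(173,208),.018),("D",(171,286),.018)]:
    cb,bb,ar=label(im,b,35); P=onplane(S,bb,z); print(n,cb,ar,onplane(S,cb,z).round(4),np.round(axis(P),3))
go((.5859,-.3387,.12),.389)
E
```

```text
11.37 [ 0.6043 -0.0298  0.1485] F [1.  0.3 0.6] op 0.788 ff 0.0 q [-0.12  0.78  0.16  1.72 -0.19  0.65  0.23]
A [172.32757568 207.43103027] 128.0 [[ 0.3764 -0.3456  0.018 ]] [2.891 0.043 0.03 ]
D [169.5        286.00003052] 171.0 [[ 0.5939 -0.337   0.018 ]] [0.34  0.039 0.028]
xyz [-0.3064 -0.0436  0.0303] rot [ 0.005 -0.006  1.257] dyaw_tool 1.257 | yaw 1.646 -> 0.389 q7 0.22
```

Emit:
carry_out --plan '[{"rot": [0, 0, 0.9], "xyz": [-0.306, -0.044, 0.024], "grip": 0}, {"rot": [0, 0, 0.9], "xyz": [-0.306, -0.044, 0.024], "grip": 0}, {"rot": [0, 0, 0.9], "xyz": [-0.306, -0.044, 0.024], "grip": 0}, {"rot": [0, 0, 0.9], "xyz": [-0.306, -0.044, 0.024], "grip": 0}, {"rot": [0, 0, 0.9], "xyz": [-0.306, -0.044, 0.024], "grip": 0}, {"rot": [0, 0, 0.9], "xyz": [-0.306, -0.044, 0.024], "grip": 0}, {"rot": [0, 0, 0.9], "xyz": [-0.306, -0.044, 0.024], "grip": 0}, {"rot": [0, 0, 0.9], "xyz": [-0.306, -0.044, 0.024], "grip": 0}]'

```text
clock: 12.08
tool_pos: [0.5789, -0.3454, 0.1193]
eef_rot: [0.933, 0.359, -0.003, 0.001]
contact_force: [0.3, -1.5, 0.3]
opening: 1.0
finger_force: 0.0
```

Emit:
carry_out --plan '[{"rot": [0, 0, 0.357], "xyz": [0, 0, 0], "grip": 0}, {"rot": [0, 0, 0.357], "xyz": [0, 0, 0], "grip": 0}, {"rot": [0, 0, 0.357], "xyz": [0, 0, 0], "grip": 0}, {"rot": [0, 0, 0.357], "xyz": [0, 0, 0], "grip": 0}, {"rot": [0, 0, 0.357], "xyz": [0, 0, 0], "grip": 0}]'

```text
clock: 12.5
tool_pos: [0.5815, -0.3375, 0.119]
eef_rot: [0.981, 0.195, -0.002, -0.002]
contact_force: [0.7, -0.3, -0.5]
opening: 1.002
finger_force: 0.0
```

```bash
python3 - <<'E'
from h import *
st(); im,c=shot("wrist","w6.png")
uv=proj(c,(.5926,-.336,.018))[0]
for t in (8,12,18,25):
    ca,ba,ar=label(im,uv,t); P=onplane(c,ba,.018); print(uv.round(),t,ca.round(1),ar,P.mean(0).round(4),np.round(axis(P),3))
go((.5859,-.3387,.004),.389)
E
```

```text
12.5 [ 0.5815 -0.3375  0.119 ] F [ 0.7 -0.3 -0.5] op 1.002 ff 0.0 q [ 0.24  0.95  0.45  1.52 -0.51  0.8  -0.29]
[320. 220.] 8 [319.3 222.5] 1217.5 [ 0.591  -0.3365  0.018 ] [1.937 0.029 0.025]
[320. 220.] 12 [319.5 223. ] 1250.0 [ 0.5907 -0.3367  0.018 ] [1.965 0.029 0.024]
[320. 220.] 18 [318.5 226.6] 1655.5 [ 0.5879 -0.3371  0.018 ] [0.325 0.032 0.029]
[320. 220.] 25 [264.5 209.5] 79324.0 [ 0.5717 -0.3026  0.018 ] [1.963 0.32  0.218]
xyz [0.004  0.0032 0.1151] rot [-0.004  0.003  0.004] dyaw_tool 0.004 | yaw 0.393 -> 0.389 q7 -0.29
```

View pics/w6.png

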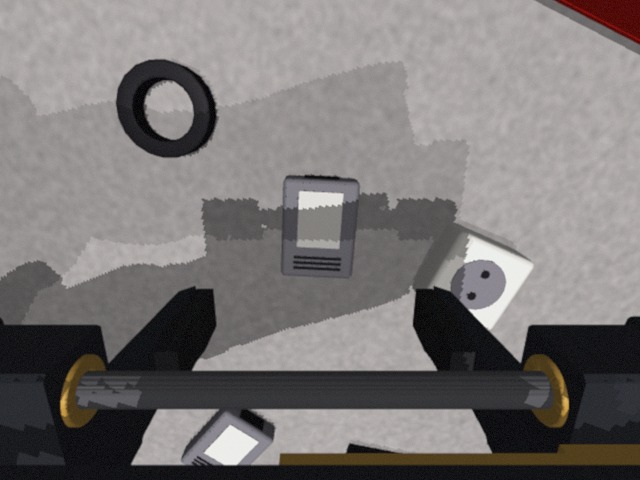

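D is centred at (320,227). The tape (165,107) and socket (490,275) are clear of the fingers.

Emit:
carry_out --plan '[{"rot": [0, 0, 0.03], "xyz": [0.004, 0.004, 0.04], "grip": 50}, {"rot": [0, 0, 0.03], "xyz": [0.004, 0.004, 0.08], "grip": 50}, {"rot": [0, 0, 0.03], "xyz": [0.004, 0.004, 0.107], "grip": 50}, {"rot": [0, 0, 0.03], "xyz": [0.004, 0.004, 0.114], "grip": 50}, {"rot": [0, 0, 0.03], "xyz": [0.004, 0.004, 0.114], "grip": 255}, {"rot": [0, 0, 0.03], "xyz": [0.004, 0.004, 0.114], "grip": 255}, {"rot": [0, 0, 0.03], "xyz": [0.004, 0.004, 0.114], "grip": 255}, {"rot": [0, 0, 0.03], "xyz": [0.004, 0.004, 0.114], "grip": 255}]'

```text
clock: 13.22
tool_pos: [0.5871, -0.3403, 0.0067]
eef_rot: [0.984, 0.179, -0.001, -0.001]
contact_force: [-0.3, -0.9, 0.6]
opening: 0.588
finger_force: 20.0
```

Emit:
carry_out --plan '[{"rot": [0, 0, 0], "xyz": [0, 0, 0], "grip": 255}, {"rot": [0, 0, 0], "xyz": [0, 0, 0], "grip": 255}, {"rot": [0, 0, 0], "xyz": [0, 0, 0], "grip": 255}, {"rot": [0, 0, 0], "xyz": [0, 0, 0], "grip": 255}]'

```text
clock: 13.55
tool_pos: [0.5871, -0.3403, 0.0066]
eef_rot: [0.984, 0.179, -0.001, -0.001]
contact_force: [-0.7, 0.1, 5.6]
opening: 0.587
finger_force: 20.0
```

Emit:
carry_out --plan '[{"rot": [0, 0, 0], "xyz": [0, 0, -0.03], "grip": 255}, {"rot": [0, 0, 0], "xyz": [0, 0, -0.07], "grip": 255}, {"rot": [0, 0, 0], "xyz": [0, 0, -0.11], "grip": 255}, {"rot": [0, 0, 0], "xyz": [0, 0, -0.12], "grip": 255}]'

```text
clock: 13.88
tool_pos: [0.5894, -0.3427, 0.1318]
eef_rot: [0.984, 0.179, 0.002, 0.002]
contact_force: [1.2, -0.6, -0.4]
opening: 0.587
finger_force: 20.0
```

```bash
python3 - <<'E'
from h import *
st(); go(cr(*BAY[1],.12),np.pi/2+CY)
E
```

```text
13.88 [ 0.5894 -0.3427  0.1318] F [ 1.2 -0.6 -0.4] op 0.587 ff 20.0 q [ 0.23  0.94  0.47  1.49 -0.52  0.83 -0.33]
xyz [ 0.1464 -0.373   0.0103] rot [ 6.000e-03  1.000e-03 -1.287e+00] dyaw_tool -1.287 | yaw 0.36 -> 1.647 q7 -0.33
```

Emit:
carry_out --plan '[{"rot": [0, 0, -0.9], "xyz": [0.146, -0.373, 0.005], "grip": 255}, {"rot": [0, 0, -0.9], "xyz": [0.146, -0.373, 0.005], "grip": 255}, {"rot": [0, 0, -0.9], "xyz": [0.146, -0.373, 0.005], "grip": 255}, {"rot": [0, 0, -0.9], "xyz": [0.146, -0.373, 0.005], "grip": 255}, {"rot": [0, 0, -0.9], "xyz": [0.146, -0.373, 0.005], "grip": 255}, {"rot": [0, 0, -0.9], "xyz": [0.146, -0.373, 0.005], "grip": 255}, {"rot": [0, 0, -0.9], "xyz": [0.146, -0.373, 0.005], "grip": 255}, {"rot": [0, 0, -0.9], "xyz": [0.146, -0.373, 0.005], "grip": 255}]'

```text
clock: 14.55
tool_pos: [0.5906, -0.0048, 0.1217]
eef_rot: [0.807, 0.591, -0.001, -0.002]
contact_force: [0.5, -0.4, -0.4]
opening: 0.582
finger_force: 20.0
```

```bash
python3 - <<'E'
from h import *
st(); go(cr(*BAY[1],.1),np.pi/2+CY)
E
```

```text
14.55 [ 0.5906 -0.0048  0.1217] F [ 0.5 -0.4 -0.4] op 0.582 ff 20.0 q [-0.21  0.82  0.25  1.78 -0.34  0.59 -0.05]
xyz [ 0.0611 -0.0145  0.0218] rot [-0.005 -0.002 -0.382] dyaw_tool -0.382 | yaw 1.265 -> 1.647 q7 -0.05
```

Emit:
carry_out --plan '[{"rot": [0, 0, -0.382], "xyz": [0.061, -0.0145, 0.01], "grip": 255}, {"rot": [0, 0, -0.382], "xyz": [0.061, -0.0145, 0.01], "grip": 255}, {"rot": [0, 0, -0.382], "xyz": [0.061, -0.0145, 0.022], "grip": 255}, {"rot": [0, 0, -0.382], "xyz": [0.061, -0.0145, 0.022], "grip": 255}, {"rot": [0, 0, -0.382], "xyz": [0.061, -0.0145, 0.022], "grip": 255}, {"rot": [0, 0, -0.382], "xyz": [0.061, -0.0145, 0.022], "grip": 255}]'

```text
clock: 15.05
tool_pos: [0.5959, 0.0539, 0.1001]
eef_rot: [0.684, 0.73, -0.001, -0.002]
contact_force: [-0.1, -0.4, -0.4]
opening: 0.588
finger_force: 20.0
```

```bash
python3 - <<'E'
from h import *
st(); go(cr(*BAY[1],.0125),np.pi/2+CY); shot("wrist","w7.png")
E
```

```text
15.05 [0.5959 0.0539 0.1001] F [-0.1 -0.4 -0.4] op 0.588 ff 20.0 q [-0.26  0.85  0.16  1.76 -0.24  0.55  0.12]
xyz [ 0.004  -0.0002  0.0876] rot [-0.004 -0.001 -0.01 ] dyaw_tool -0.01 | yaw 1.636 -> 1.647 q7 0.12
```

View pics/w7.png

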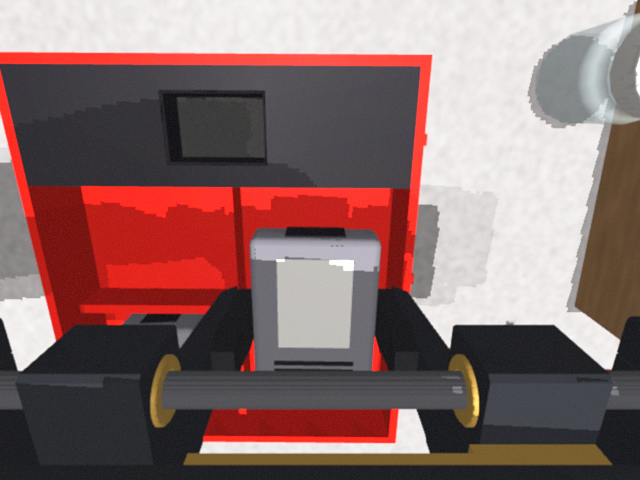

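The view shows the held adapter centred over bay1, and the recess mouth at about (160,91)–(267,163).

Emit:
carry_out --plan '[{"rot": [0, 0, -0.01], "xyz": [0.004, 0, 0.02], "grip": 255}, {"rot": [0, 0, -0.01], "xyz": [0.004, 0, 0.05], "grip": 255}, {"rot": [0, 0, -0.01], "xyz": [0.004, 0, 0.075], "grip": 255}, {"rot": [0, 0, -0.01], "xyz": [0.004, 0, 0.086], "grip": 255}, {"rot": [0, 0, -0.01], "xyz": [0.004, 0, 0.0865], "grip": 255}, {"rot": [0, 0, -0.01], "xyz": [0.004, 0, 0.0865], "grip": 255}, {"rot": [0, 0, -0.01], "xyz": [0.004, 0, 0.0865], "grip": 255}]'

```text
clock: 15.68
tool_pos: [0.5963, 0.0595, 0.0147]
eef_rot: [0.678, 0.735, -0.0, -0.001]
contact_force: [0.4, 0.6, -1.0]
opening: 0.59
finger_force: 20.0
```

Emit:
carry_out --plan '[{"rot": [0, 0, 0], "xyz": [0, 0, 0], "grip": 87}, {"rot": [0, 0, 0], "xyz": [0, 0, 0], "grip": 87}, {"rot": [0, 0, 0], "xyz": [0, 0, 0], "grip": 87}, {"rot": [0, 0, 0], "xyz": [0, 0, 0], "grip": 87}, {"rot": [0, 0, 0], "xyz": [0, 0, -0.03], "grip": 87}, {"rot": [0, 0, 0], "xyz": [0, 0, -0.07], "grip": 87}, {"rot": [0, 0, 0], "xyz": [0, 0, -0.11], "grip": 0}, {"rot": [0, 0, 0], "xyz": [0, 0, -0.13], "grip": 0}]'

```text
clock: 16.35
tool_pos: [0.5978, 0.0596, 0.1479]
eef_rot: [0.678, 0.735, 0.002, -0.0]
contact_force: [0.6, 0.1, -0.5]
opening: 0.784
finger_force: 0.0
```

```bash
python3 - <<'E'
from h import *
st(); im,c=shot("scene","s4.png"); S=T("scene")
cb,bb,ar=label(im,(173,208),35); P=onplane(S,bb,.018); print(cb,ar,P.mean(0).round(4),np.round(axis(P),3))
a=2.859; ctr=np.array([.3743,-.3457])+.007*np.array([np.cos(a),np.sin(a)]); print(ctr)
go((*ctr,.12),a)
# recess from w7 and now
im,c=shot("wrist","w8.png")
uv=proj(c,cr(0,.088,.05))[0]; print("recess px",uv)
g=cv2.cvtColor(im,cv2.COLOR_BGR2GRAY); x,y=uv.astype(int); R_=g[max(0,y-60):y+60,x-80:x+80]
print(R_[60,::8],R_[::8,80])
E
```

```text
16.35 [0.5978 0.0596 0.1479] F [ 0.6  0.1 -0.5] op 0.784 ff 0.0 q [-0.28  0.78  0.18  1.74 -0.22  0.64  0.11]
[172.39654541 207.25862122] 127.0 [ 0.3757 -0.3454  0.018 ] [2.891 0.042 0.03 ]
[ 0.36757765 -0.34374808]
xyz [-0.3836 -0.2639  0.0275] rot [ 0.002 -0.008  1.934] dyaw_tool 1.934 | yaw 1.651 -> -0.283 q7 0.11
recess px [224.87923201 128.42895906]
[54 52 48 55 52 52 19 55 56 59 63 64 66 66 62 65 79 82 81 78] [233 129 102  79  78  75  64  64  63  63  66  42  55  55  97]
```

Emit:
carry_out --plan '[{"rot": [0, 0, 1.0], "xyz": [-0.384, -0.264, 0.02], "grip": 0}, {"rot": [0, 0, 1.0], "xyz": [-0.384, -0.264, 0.02], "grip": 0}, {"rot": [0, 0, 1.0], "xyz": [-0.384, -0.264, 0.02], "grip": 0}, {"rot": [0, 0, 1.0], "xyz": [-0.384, -0.264, 0.02], "grip": 0}, {"rot": [0, 0, 1.0], "xyz": [-0.384, -0.264, 0.02], "grip": 0}, {"rot": [0, 0, 1.0], "xyz": [-0.384, -0.264, 0.02], "grip": 0}, {"rot": [0, 0, 1.0], "xyz": [-0.384, -0.264, 0.02], "grip": 0}, {"rot": [0, 0, 1.0], "xyz": [-0.384, -0.264, 0.02], "grip": 0}]'

```text
clock: 17.12
tool_pos: [0.4281, -0.23, 0.1283]
eef_rot: [0.948, 0.317, -0.002, -0.002]
contact_force: [0.7, -0.8, -0.7]
opening: 1.003
finger_force: 0.0
```

```bash
python3 - <<'E'
from h import *
st(); go((.3676,-.3437,.115),-.283)
W7=T("wrist",dict(tool_pos=np.array([.5959,.0539,.1001]),eef_rot=np.array([.684,.73,-.001,-.002])))
P=onplane(W7,[(160,91),(265,91),(267,163),(166,163)],.05)
c,s=np.cos(CY),np.sin(CY); d=P[:,:2]-C0; print("recess in crate",np.c_[c*d[:,0]+s*d[:,1],-s*d[:,0]+c*d[:,1]].round(4), P.mean(0))
Q=onplane(W7,[(0,53),(432,55)],.05); d=Q[:,:2]-C0; print(np.c_[c*d[:,0]+s*d[:,1],-s*d[:,0]+c*d[:,1]].round(4))
E
```

```text
17.12 [ 0.4281 -0.23    0.1283] F [ 0.7 -0.8 -0.7] op 1.003 ff 0.0 q [ 0.23  0.73  0.28  2.09 -0.5   0.4  -0.02]
xyz [-0.1167  0.0544  0.0133] rot [-0.004  0.006  0.929] dyaw_tool 0.929 | yaw 0.646 -> -0.283 q7 -0.02
recess in crate [[-0.0228  0.1021]
 [ 0.029   0.1015]
 [ 0.0282  0.0665]
 [-0.0246  0.067 ]] [0.53982554 0.1246919  0.05      ]
[[-0.0973  0.1199]
 [ 0.1096  0.1166]]
```

Emit:
carry_out --plan '[{"rot": [0, 0, 0.929], "xyz": [-0.117, 0.054, 0.013], "grip": 0}, {"rot": [0, 0, 0.929], "xyz": [-0.117, 0.054, 0.013], "grip": 0}, {"rot": [0, 0, 0.929], "xyz": [-0.117, 0.054, 0.013], "grip": 0}, {"rot": [0, 0, 0.929], "xyz": [-0.117, 0.054, 0.013], "grip": 0}, {"rot": [0, 0, 0.929], "xyz": [-0.117, 0.054, 0.013], "grip": 0}, {"rot": [0, 0, 0.929], "xyz": [-0.117, 0.054, 0.013], "grip": 0}, {"rot": [0, 0, 0.929], "xyz": [-0.117, 0.054, 0.013], "grip": 0}, {"rot": [0, 0, 0.929], "xyz": [-0.117, 0.054, 0.013], "grip": 0}]'

```text
clock: 17.78
tool_pos: [0.369, -0.3424, 0.1151]
eef_rot: [0.99, -0.141, -0.003, -0.001]
contact_force: [0.4, 0.4, -0.5]
opening: 1.002
finger_force: 0.0
```

```bash
python3 - <<'E'
from h import *
st(); go((.3676,-.3437,.004),-.283)
im,c=shot("wrist","w9.png"); print(proj(c,(.3676,-.3437,.018)))
uv=proj(c,(.3743,-.3457,.018))[0]
for t in (8,12,18,25):
    ca,ba,ar=label(im,uv,t); P=onplane(c,ba,.018); print(uv.round(),t,ca.round(1),ar,P.mean(0).round(4),np.round(axis(P),3))
E
```

```text
17.78 [ 0.369  -0.3424  0.1151] F [ 0.4  0.4 -0.5] op 1.002 ff 0.0 q [ 0.38  0.8   0.48  2.05 -0.78  0.48 -0.41]
xyz [-0.0002  0.0018  0.1111] rot [-0.001  0.007 -0.   ] dyaw_tool -0.0 | yaw -0.283 -> -0.283 q7 -0.41
[[316.81134735 237.63026607]]
[317. 228.] 8 [314.  219.5] 1589.5 [ 0.3804 -0.3454  0.018 ] [1.288 0.028 0.027]
[317. 228.] 12 [314.5 220. ] 1617.5 [ 0.3799 -0.3456  0.018 ] [1.288 0.029 0.028]
[317. 228.] 18 [314. 227.] 2372.5 [ 0.375  -0.3438  0.018 ] [2.84  0.04  0.029]
[317. 228.] 25 [314. 227.] 2411.0 [ 0.375  -0.3438  0.018 ] [2.877 0.04  0.029]
```

View pics/w9.png

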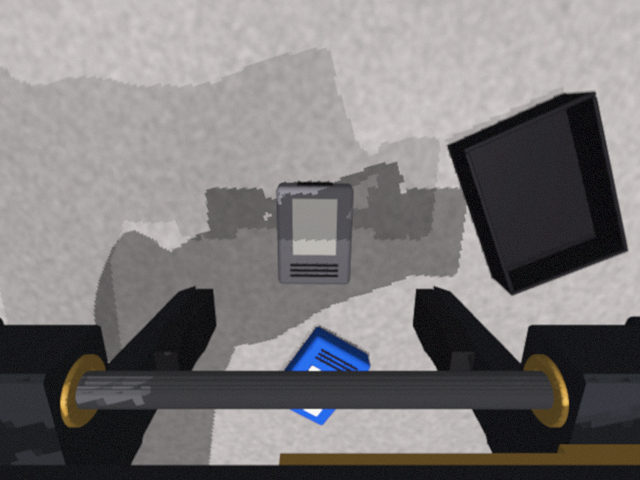

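A is centred at (314,233) and aligned, and the blue look-alike and dish are clear. Grasping it.

Emit:
carry_out --plan '[{"rot": [0, 0, 0], "xyz": [0.001, 0.001, 0.04], "grip": 0}, {"rot": [0, 0, 0], "xyz": [0.001, 0.001, 0.08], "grip": 0}, {"rot": [0, 0, 0], "xyz": [0.001, 0.001, 0.104], "grip": 0}, {"rot": [0, 0, 0], "xyz": [0.001, 0.001, 0.11], "grip": 0}, {"rot": [0, 0, 0], "xyz": [0.001, 0.001, 0.11], "grip": 255}, {"rot": [0, 0, 0], "xyz": [0.001, 0.001, 0.11], "grip": 255}, {"rot": [0, 0, 0], "xyz": [0.001, 0.001, 0.11], "grip": 255}, {"rot": [0, 0, 0], "xyz": [0.001, 0.001, 0.11], "grip": 255}]'

```text
clock: 18.5
tool_pos: [0.3705, -0.3445, 0.0076]
eef_rot: [0.99, -0.138, -0.001, 0.0]
contact_force: [0.3, 0.3, -0.3]
opening: 0.723
finger_force: 0.0
```

Emit:
carry_out --plan '[{"rot": [0, 0, 0], "xyz": [0, 0, 0], "grip": 255}, {"rot": [0, 0, 0], "xyz": [0, 0, 0], "grip": 255}, {"rot": [0, 0, 0], "xyz": [0, 0, 0], "grip": 255}, {"rot": [0, 0, 0], "xyz": [0, 0, 0], "grip": 255}]'

```text
clock: 18.83
tool_pos: [0.3704, -0.3441, 0.0071]
eef_rot: [0.99, -0.138, -0.002, -0.001]
contact_force: [0.2, 1.2, 7.1]
opening: 0.585
finger_force: 20.0
```

Emit:
carry_out --plan '[{"rot": [0, 0, 0], "xyz": [0, 0, -0.03], "grip": 255}, {"rot": [0, 0, 0], "xyz": [0, 0, -0.07], "grip": 255}, {"rot": [0, 0, 0], "xyz": [0, 0, -0.11], "grip": 255}, {"rot": [0, 0, 0], "xyz": [0, 0, -0.12], "grip": 255}]'

```text
clock: 19.17
tool_pos: [0.3715, -0.346, 0.1309]
eef_rot: [0.99, -0.138, 0.0, 0.002]
contact_force: [-0.1, -0.6, -1.0]
opening: 0.591
finger_force: 20.0
```

```bash
python3 - <<'E'
from h import *
st(); go(cr(*BAY[0],.12),np.pi/2+CY)
E
```

```text
19.17 [ 0.3715 -0.346   0.1309] F [-0.1 -0.6 -1. ] op 0.591 ff 20.0 q [ 0.36  0.78  0.51  2.04 -0.77  0.52 -0.41]
xyz [ 0.0058 -0.4135  0.0097] rot [ 0.003  0.002 -1.924] dyaw_tool -1.924 | yaw -0.278 -> 1.647 q7 -0.41
```

Emit:
carry_out --plan '[{"rot": [0, 0, -1.0], "xyz": [0.006, -0.413, 0.005], "grip": 255}, {"rot": [0, 0, -1.0], "xyz": [0.006, -0.413, 0.005], "grip": 255}, {"rot": [0, 0, -1.0], "xyz": [0.006, -0.413, 0.005], "grip": 255}, {"rot": [0, 0, -1.0], "xyz": [0.006, -0.413, 0.005], "grip": 255}, {"rot": [0, 0, -1.0], "xyz": [0.006, -0.413, 0.005], "grip": 255}, {"rot": [0, 0, -1.0], "xyz": [0.006, -0.413, 0.005], "grip": 255}, {"rot": [0, 0, -1.0], "xyz": [0.006, -0.413, 0.005], "grip": 255}, {"rot": [0, 0, -1.0], "xyz": [0.006, -0.413, 0.005], "grip": 255}]'

```text
clock: 19.83
tool_pos: [0.4663, -0.0228, 0.1225]
eef_rot: [0.934, 0.356, -0.002, -0.002]
contact_force: [1.1, -0.1, -0.7]
opening: 0.583
finger_force: 20.0
```

```bash
python3 - <<'E'
from h import *
st(); go(cr(-.0525,.016,.11),np.pi/2+CY)
E
```

```text
19.83 [ 0.4663 -0.0228  0.1225] F [ 1.1 -0.1 -0.7] op 0.583 ff 20.0 q [-0.23  0.73  0.3   2.15 -0.61  0.35 -0.26]
xyz [ 0.068  -0.0401  0.0125] rot [-0.005 -0.001 -0.918] dyaw_tool -0.918 | yaw 0.729 -> 1.647 q7 -0.26
```

Emit:
carry_out --plan '[{"rot": [0, 0, -0.918], "xyz": [0.068, -0.04, 0.012], "grip": 255}, {"rot": [0, 0, -0.918], "xyz": [0.068, -0.04, 0.012], "grip": 255}, {"rot": [0, 0, -0.918], "xyz": [0.068, -0.04, 0.012], "grip": 255}, {"rot": [0, 0, -0.918], "xyz": [0.068, -0.04, 0.012], "grip": 255}, {"rot": [0, 0, -0.918], "xyz": [0.068, -0.04, 0.012], "grip": 255}, {"rot": [0, 0, -0.918], "xyz": [0.068, -0.04, 0.012], "grip": 255}, {"rot": [0, 0, -0.918], "xyz": [0.068, -0.04, 0.012], "grip": 255}, {"rot": [0, 0, -0.918], "xyz": [0.068, -0.04, 0.012], "grip": 255}]'

```text
clock: 20.5
tool_pos: [0.4905, 0.0502, 0.1105]
eef_rot: [0.68, 0.733, -0.001, -0.003]
contact_force: [-0.1, 0.7, 0.1]
opening: 0.589
finger_force: 20.0
```

```bash
python3 - <<'E'
from h import *
st(); go(cr(-.0525,.016,.0135),np.pi/2+CY)
E
```

```text
20.5 [0.4905 0.0502 0.1105] F [-0.1  0.7  0.1] op 0.589 ff 20.0 q [-0.27  0.75  0.12  2.07 -0.27  0.34  0.15]
xyz [0.002  0.0003 0.097 ] rot [-0.004 -0.003 -0.001] dyaw_tool -0.001 | yaw 1.646 -> 1.647 q7 0.15
```

Emit:
carry_out --plan '[{"rot": [0, 0, 0], "xyz": [0.002, 0, 0.03], "grip": 255}, {"rot": [0, 0, 0], "xyz": [0.002, 0, 0.06], "grip": 255}, {"rot": [0, 0, 0], "xyz": [0.002, 0, 0.085], "grip": 255}, {"rot": [0, 0, 0], "xyz": [0.002, 0, 0.0965], "grip": 255}, {"rot": [0, 0, 0], "xyz": [0.002, 0, 0.0965], "grip": 255}, {"rot": [0, 0, 0], "xyz": [0.002, 0, 0.0965], "grip": 255}, {"rot": [0, 0, 0], "xyz": [0.002, 0, 0.0965], "grip": 255}]'

```text
clock: 21.08
tool_pos: [0.4906, 0.0522, 0.0147]
eef_rot: [0.682, 0.731, -0.0, -0.002]
contact_force: [0.8, -1.0, 0.1]
opening: 0.591
finger_force: 20.0
```

Emit:
carry_out --plan '[{"rot": [0, 0, 0], "xyz": [0, 0, 0], "grip": 87}, {"rot": [0, 0, 0], "xyz": [0, 0, 0], "grip": 87}, {"rot": [0, 0, 0], "xyz": [0, 0, 0], "grip": 87}, {"rot": [0, 0, 0], "xyz": [0, 0, 0], "grip": 87}, {"rot": [0, 0, 0], "xyz": [0, 0, -0.03], "grip": 87}, {"rot": [0, 0, 0], "xyz": [0, 0, -0.07], "grip": 87}, {"rot": [0, 0, 0], "xyz": [0, 0, -0.11], "grip": 0}, {"rot": [0, 0, 0], "xyz": [0, 0, -0.15], "grip": 0}]'

```text
clock: 21.75
tool_pos: [0.4901, 0.0519, 0.1657]
eef_rot: [0.682, 0.731, -0.001, -0.003]
contact_force: [0.4, 0.6, -0.7]
opening: 0.783
finger_force: 0.0
```

```bash
python3 - <<'E'
from h import *
st(); go((.50,.33,.2),np.pi/2)
E
```

```text
21.75 [0.4901 0.0519 0.1657] F [ 0.4  0.6 -0.7] op 0.783 ff 0.0 q [-0.31  0.65  0.19  2.04 -0.25  0.48  0.13]
xyz [ 0.2769  0.0291 -0.0337] rot [-0.005 -0.003  0.07 ] dyaw_tool 0.07 | yaw 1.641 -> 1.571 q7 0.13
```

Emit:
carry_out --plan '[{"rot": [0, 0, 0.07], "xyz": [0.277, 0.029, -0.034], "grip": 0}, {"rot": [0, 0, 0.07], "xyz": [0.277, 0.029, -0.034], "grip": 0}, {"rot": [0, 0, 0.07], "xyz": [0.277, 0.029, -0.034], "grip": 0}, {"rot": [0, 0, 0.07], "xyz": [0.277, 0.029, -0.034], "grip": 0}, {"rot": [0, 0, 0.07], "xyz": [0.277, 0.029, -0.034], "grip": 0}, {"rot": [0, 0, 0.07], "xyz": [0.277, 0.029, -0.034], "grip": 0}, {"rot": [0, 0, 0.07], "xyz": [0.277, 0.029, -0.034], "grip": 0}, {"rot": [0, 0, 0.07], "xyz": [0.277, 0.029, -0.034], "grip": 0}]'

```text
clock: 22.42
tool_pos: [0.4988, 0.3401, 0.199]
eef_rot: [0.703, 0.711, 0.002, -0.004]
contact_force: [-0.3, 1.4, 0.1]
opening: 1.002
finger_force: 0.0
```

```bash
python3 - <<'E'
from h import *
st(); im,c=shot("wrist","w10.png"); shot("scene","s5.png")
E
```

```text
22.42 [0.4988 0.3401 0.199 ] F [-0.3  1.4  0.1] op 1.002 ff 0.0 q [-0.85  0.73  0.32  1.69 -0.32  0.77 -0.36]
```

View pics/w10.png

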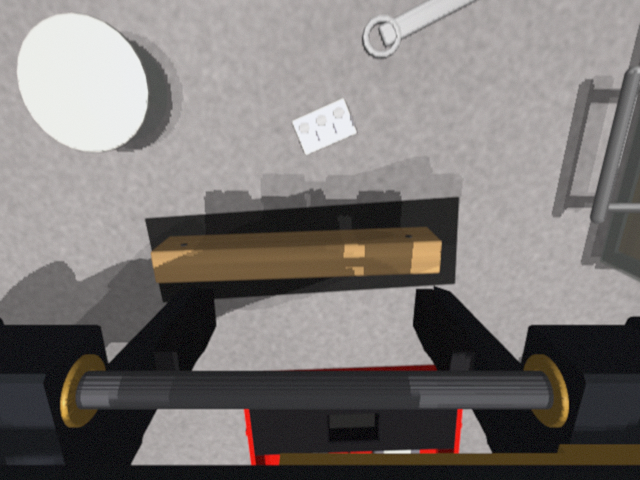

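The board top face is the bright band from (153,250) to (441,275), the block is near (324,126), and the tub and spanner stand clear.

```bash
cat >> h.py <<'E'
def blob(im,lo,hi,roi,close=3,amin=100):
    x0,y0,x1,y1=roi; m=cv2.inRange(cv2.cvtColor(im,cv2.COLOR_BGR2HSV)[y0:y1,x0:x1],lo,hi)
    m=cv2.morphologyEx(m,cv2.MORPH_CLOSE,np.ones((close,close)))
    k=max(cv2.findContours(m,cv2.RETR_EXTERNAL,cv2.CHAIN_APPROX_NONE)[0],key=cv2.contourArea)
    rc=cv2.minAreaRect(k); return np.array(rc[0])+[x0,y0],cv2.boxPoints(rc)+[x0,y0],cv2.contourArea(k)
E
python3 - <<'E'
from h import *
im=cv2.imread("pics/w10.png"); sc=cv2.imread("pics/s5.png"); W=T("wrist");S=T("scene")
h=cv2.cvtColor(im,cv2.COLOR_BGR2HSV)
ca,ba,ar=blob(im,(0,0,205),(180,40,255),(280,85,370,165),7); P=onplane(W,ba,.033); print("block",ca,ar,P.mean(0).round(4),np.round(axis(P),4))
cb,bb,a2=blob(sc,(0,0,190),(180,40,255),(470,215,500,250),5); print(cb,bb.round().tolist(),a2,tri((W,S),(ca,cb)))
print(h[265,150:450:20].tolist()); print(h[225:290:5,250].tolist())
E
```

```text
block [324.16657257 126.23508453] 1968.5 [0.506  0.4043 0.033 ] [0.3949 0.0447 0.0288]
[488.15384483 229.76922894] [[477.0, 226.0], [487.0, 218.0], [499.0, 234.0], [490.0, 241.0]] 155.5 (array([0.50844756, 0.40819885, 0.04222922]), np.float64(0.004207923919102839))
[[15, 6, 83], [18, 125, 118], [17, 119, 116], [18, 119, 114], [18, 120, 115], [15, 119, 114], [15, 119, 114], [17, 122, 111], [18, 119, 111], [18, 121, 112], [17, 125, 110], [15, 119, 109], [17, 122, 113], [17, 125, 118], [17, 119, 200]]
[[165, 60, 17], [50, 31, 25], [17, 120, 81], [18, 124, 80], [18, 120, 81], [16, 122, 113], [17, 117, 124], [17, 119, 124], [15, 119, 114], [18, 130, 114], [17, 119, 116], [15, 98, 47], [78, 53, 24]]
```

```bash
python3 - <<'E'
from h import *
st(); go((.506,.4043,.10),.395+np.pi/2)
E
```

```text
22.52 [0.4997 0.3317 0.1985] F [ 0.2 -0.1 -0.1] op 0.997 ff 0.0 q [-0.84  0.73  0.33  1.7  -0.32  0.77 -0.36]
xyz [0.0724 0.007  0.0986] rot [-0.004 -0.003 -0.392] dyaw_tool -0.392 | yaw 1.574 -> 1.966 q7 -0.36
```

Emit:
carry_out --plan '[{"rot": [0, 0, -0.39], "xyz": [0.08, 0.007, 0.08], "grip": 0}, {"rot": [0, 0, -0.39], "xyz": [0.08, 0.007, 0.08], "grip": 0}, {"rot": [0, 0, -0.39], "xyz": [0.08, 0.007, 0.08], "grip": 0}, {"rot": [0, 0, -0.39], "xyz": [0.08, 0.007, 0.08], "grip": 0}, {"rot": [0, 0, -0.39], "xyz": [0.08, 0.007, 0.08], "grip": 0}, {"rot": [0, 0, -0.39], "xyz": [0.08, 0.007, 0.08], "grip": 0}, {"rot": [0, 0, -0.39], "xyz": [0.08, 0.007, 0.08], "grip": 0}, {"rot": [0, 0, -0.39], "xyz": [0.08, 0.007, 0.08], "grip": 0}]'

```text
clock: 23.18
tool_pos: [0.5085, 0.4087, 0.1203]
eef_rot: [0.558, 0.83, 0.0, -0.002]
contact_force: [-0.1, 0.8, 0.3]
opening: 0.997
finger_force: 0.0
```

```bash
python3 - <<'E'
from h import *
st(); im,W=shot("wrist","w11.png"); st()
uv=proj(W,(.506,.411,.033))[0].astype(int); print(uv)
x,y=uv; g=cv2.cvtColor(im,cv2.COLOR_BGR2HSV)[...,2]; print(g[y,x-70:x+70:7],g[y-50:y+50:7,x])
for v in (120,150,180,205):
    ca,ba,ar=blob(im,(0,0,v),(180,60,255),(x-75,y-60,x+75,y+60),9); P=onplane(W,ba,.033); print(v,ca.round(1),ar,P.mean(0).round(4),np.round(axis(P),4))
W10=T("wrist",dict(tool_pos=np.array([.4988,.3401,.199]),eef_rot=np.array([.703,.711,.002,-.004])))
print("tri",tri((W,W10),(ca,(324.2,126.2))))
E
```

```text
23.18 [0.5085 0.4087 0.1203] F [-0.1  0.8  0.3] op 0.997 ff 0.0 q [-0.85  0.88  0.2   1.58 -0.24  0.7  -0.15]
23.23 [0.5082 0.4092 0.1202] F [ 0.4  0.3 -0. ] op 0.997 ff 0.0 q [-0.85  0.88  0.2   1.58 -0.24  0.7  -0.15]
[312 239]
[ 89  92  87  87  91  88 134 135 134 134 133 133 123 132 134  90 158  97
  87  86] [175 113  95  92 134 107 113 133 135 135  87  94  94  89  92]
120 [311.5 220.5] 6365.5 [0.5006 0.422  0.033 ] [0.3869 0.0937 0.0562]
150 [311.5 199.5] 3067.5 [0.4951 0.4356 0.033 ] [0.3869 0.0937 0.0268]
180 [271. 189.] 653.5 [0.4687 0.4324 0.033 ] [0.3869 0.0428 0.0128]
205 [341. 214.] 39.5 [0.5163 0.4341 0.033 ] [0.387  0.0065 0.0027]
tri (array([ 0.51448303,  0.41967392, -0.00617872]), np.float64(0.010369557309079201))
```

```bash
python3 - <<'E'
from h import *
st(); im=cv2.imread("pics/w11.png"); W=T("wrist",dict(tool_pos=np.array([.5085,.4087,.1203]),eef_rot=np.array([.558,.83,0,-.002])))
ca,ba,ar=blob(im,(0,0,104),(180,60,148),(262,190,362,290),9); P=onplane(W,ba,.033); print(ca.round(1),ba.round().tolist(),ar,P.mean(0).round(4),np.round(axis(P),4))
W10=T("wrist",dict(tool_pos=np.array([.4988,.3401,.199]),eef_rot=np.array([.703,.711,.002,-.004])))
print("tri",tri((W,W10),(ca,(324.2,126.2))))
cv2.imwrite("pics/c2.png",cv2.resize(im[140:330,200:430],None,fx=3,fy=3))
E
```

```text
23.23 [0.5082 0.4092 0.1202] F [ 0.4  0.3 -0. ] op 0.997 ff 0.0 q [-0.85  0.88  0.2   1.58 -0.24  0.7  -0.15]
[311.5 239.5] [[262.0, 190.0], [361.0, 190.0], [361.0, 289.0], [262.0, 289.0]] 4287.0 [0.5056 0.4094 0.033 ] [1.9969 0.0693 0.0629]
tri (array([0.50438774, 0.4143112 , 0.04366345]), np.float64(0.0005888031613646447))
```

View pics/c2.png

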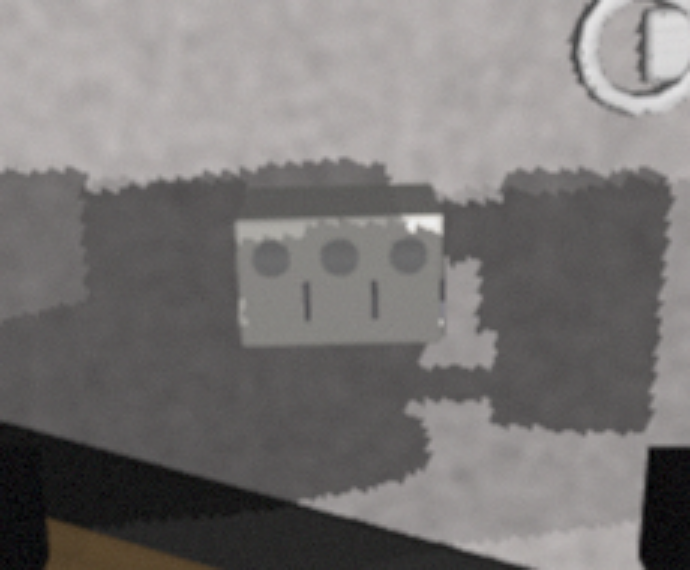

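The block's top face is at full-image corners (279,213), (348,211), (347,254) and (281,255).

```bash
python3 - <<'E'
from h import *
W=T("wrist",dict(tool_pos=np.array([.5085,.4087,.1203]),eef_rot=np.array([.558,.83,0,-.002])))
q=np.array([(279,213.3),(347.7,211.3),(347,254),(281,255.3)]);P=onplane(W,q,.033);print(P.mean(0),np.round(axis(P),4))
W10=T("wrist",dict(tool_pos=np.array([.4988,.3401,.199]),eef_rot=np.array([.703,.711,.002,-.004])))
print(tri((W,W10),(q.mean(0),(324.2,126.2))), tri((W,T("scene")),(q.mean(0),(487.,228))))
c=P.mean(0); go((c[0],c[1],.020),axis(P)[0]+np.pi/2)
E
```

```text
[0.5049207  0.41496207 0.033     ] [0.4176 0.0445 0.0295]
(array([0.50526184, 0.41420642, 0.02952912]), np.float64(2.5415149882448104e-05)) (array([0.50317349, 0.4143851 , 0.03526335]), np.float64(0.002031600007669744))
xyz [ 0.0063 -0.0007  0.1002] rot [-0.001 -0.003 -0.03 ] dyaw_tool -0.03 | yaw 1.958 -> 1.988 q7 -0.15
```

Emit:
carry_out --plan '[{"rot": [0, 0, -0.025], "xyz": [0.006, -0.0005, 0.04], "grip": 0}, {"rot": [0, 0, -0.025], "xyz": [0.006, -0.0005, 0.08], "grip": 0}, {"rot": [0, 0, -0.025], "xyz": [0.006, -0.0005, 0.097], "grip": 0}, {"rot": [0, 0, -0.025], "xyz": [0.006, -0.0005, 0.1005], "grip": 0}, {"rot": [0, 0, -0.025], "xyz": [0.006, -0.0005, 0.1005], "grip": 255}, {"rot": [0, 0, -0.025], "xyz": [0.006, -0.0005, 0.1005], "grip": 255}, {"rot": [0, 0, -0.025], "xyz": [0.006, -0.0005, 0.1005], "grip": 255}, {"rot": [0, 0, -0.025], "xyz": [0.006, -0.0005, 0.1005], "grip": 255}]'

```text
clock: 23.9
tool_pos: [0.5053, 0.4167, 0.0203]
eef_rot: [0.546, 0.838, 0.001, -0.002]
contact_force: [-0.2, 0.4, 0.1]
opening: 0.723
finger_force: 0.0
```

Emit:
carry_out --plan '[{"rot": [0, 0, 0], "xyz": [0, 0, 0], "grip": 255}, {"rot": [0, 0, 0], "xyz": [0, 0, 0], "grip": 255}, {"rot": [0, 0, 0], "xyz": [0, 0, 0], "grip": 255}, {"rot": [0, 0, 0], "xyz": [0, 0, 0], "grip": 255}, {"rot": [0, 0, 0], "xyz": [0, 0, 0], "grip": 255}]'

```text
clock: 24.32
tool_pos: [0.5043, 0.4163, 0.019]
eef_rot: [0.546, 0.838, 0.0, -0.002]
contact_force: [-0.9, -0.3, 5.5]
opening: 0.52
finger_force: 20.0
```

Emit:
carry_out --plan '[{"rot": [0, 0, 0], "xyz": [0, 0, -0.03], "grip": 255}, {"rot": [0, 0, 0], "xyz": [0, 0, -0.07], "grip": 255}, {"rot": [0, 0, 0], "xyz": [0, 0, -0.11], "grip": 255}, {"rot": [0, 0, 0], "xyz": [0, 0, -0.13], "grip": 255}]'

```text
clock: 24.65
tool_pos: [0.5063, 0.4167, 0.1526]
eef_rot: [0.546, 0.838, 0.002, -0.001]
contact_force: [1.1, 0.5, -0.1]
opening: 0.521
finger_force: 20.0
```

```bash
python3 - <<'E'
from h import *
st(); go(cr(0,.087,.14),np.pi/2+CY)
E
```

```text
24.65 [0.5063 0.4167 0.1526] F [ 1.1  0.5 -0.1] op 0.521 ff 20.0 q [-0.86  0.84  0.21  1.56 -0.23  0.76 -0.15]
xyz [-0.2774 -0.0884  0.011 ] rot [ 0.002 -0.005  0.339] dyaw_tool 0.339 | yaw 1.986 -> 1.647 q7 -0.15
```

```bash
python3 - <<'E'
from h import *
st(); go(cr(0,.03,.125),np.pi/2+CY)
E
```

```text
24.65 [0.5063 0.4167 0.1526] F [ 1.1  0.5 -0.1] op 0.521 ff 20.0 q [-0.86  0.84  0.21  1.56 -0.23  0.76 -0.15]
xyz [-0.3312 -0.1073  0.0257] rot [ 0.002 -0.005  0.339] dyaw_tool 0.339 | yaw 1.986 -> 1.647 q7 -0.15
```

Emit:
carry_out --plan '[{"rot": [0, 0, 0.339], "xyz": [-0.331, -0.107, 0.02], "grip": 255}, {"rot": [0, 0, 0.339], "xyz": [-0.331, -0.107, 0.02], "grip": 255}, {"rot": [0, 0, 0.339], "xyz": [-0.331, -0.107, 0.02], "grip": 255}, {"rot": [0, 0, 0.339], "xyz": [-0.331, -0.107, 0.02], "grip": 255}, {"rot": [0, 0, 0.339], "xyz": [-0.331, -0.107, 0.02], "grip": 255}, {"rot": [0, 0, 0.339], "xyz": [-0.331, -0.107, 0.02], "grip": 255}, {"rot": [0, 0, 0.339], "xyz": [-0.331, -0.107, 0.02], "grip": 255}, {"rot": [0, 0, 0.339], "xyz": [-0.331, -0.107, 0.02], "grip": 255}]'

```text
clock: 25.32
tool_pos: [0.5382, 0.0829, 0.128]
eef_rot: [0.68, 0.734, -0.001, -0.002]
contact_force: [0.7, -0.7, -0.5]
opening: 0.516
finger_force: 20.0
```

Emit:
carry_out --plan '[{"rot": [0, 0, 0], "xyz": [0, 0, 0], "grip": 255}, {"rot": [0, 0, 0], "xyz": [0, 0, 0], "grip": 255}, {"rot": [0, 0, 0], "xyz": [0, 0, 0], "grip": 255}, {"rot": [0, 0, 0], "xyz": [0, 0, 0], "grip": 255}]'

```text
clock: 25.65
tool_pos: [0.5382, 0.0867, 0.1281]
eef_rot: [0.679, 0.734, -0.0, -0.003]
contact_force: [0.7, 0.7, -0.6]
opening: 0.521
finger_force: 20.0
```

```bash
python3 - <<'E'
from h import *
st(); s=r.get_state(); print(s["eef_rot"].round(4)); im,W=shot("wrist","w12.png")
x,y=proj(W,cr(0,.086,.05))[0].astype(int); print(x,y)
g=cv2.cvtColor(im,cv2.COLOR_BGR2GRAY)
for dy in (-15,0,12): print("row",y+dy,[(i,int(v)) for i,v in zip(range(x-75,x+76,3),g[y+dy,x-75:x+76:3])][::1])
for dx in (-20,0,20): print("col",x+dx,g[max(0,y-70):y+71:3,x+dx].tolist())
cv2.imwrite("pics/c3.png",cv2.resize(im[:300],(800,375)))
E
```

```text
25.65 [0.5382 0.0867 0.1281] F [ 0.7  0.7 -0.6] op 0.521 ff 20.0 q [-0.35  0.76  0.17  1.91 -0.27  0.49  0.1 ]
[ 6.788e-01  7.343e-01 -3.000e-04 -2.900e-03]
319 187
row 172 [(244, 54), (247, 57), (250, 59), (253, 58), (256, 60), (259, 57), (262, 60), (265, 60), (268, 59), (271, 60), (274, 62), (277, 62), (280, 37), (283, 26), (286, 55), (289, 60), (292, 60), (295, 61), (298, 56), (301, 61), (304, 64), (307, 62), (310, 60), (313, 60), (316, 59), (319, 60), (322, 60), (325, 61), (328, 58), (331, 63), (334, 70), (337, 72), (340, 72), (343, 68), (346, 69), (349, 69), (352, 68), (355, 67), (358, 66), (361, 20), (364, 33), (367, 64), (370, 75), (373, 73), (376, 75), (379, 73), (382, 73), (385, 73), (388, 72), (391, 72), (394, 72)]
row 187 [(244, 60), (247, 59), (250, 56), (253, 56), (256, 58), (259, 57), (262, 61), (265, 56), (268, 59), (271, 57), (274, 59), (277, 60), (280, 42), (283, 13), (286, 54), (289, 58), (292, 61), (295, 63), (298, 61), (301, 60), (304, 60), (307, 63), (310, 57), (313, 58), (316, 58), (319, 57), (322, 61), (325, 59), (328, 64), (331, 60), (334, 59), (337, 63), (340
[... 687 characters left out ...]
(373, 60), (376, 61), (379, 56), (382, 59), (385, 56), (388, 57), (391, 56), (394, 54)]
col 299 [242, 240, 238, 190, 109, 131, 132, 131, 79, 84, 81, 81, 81, 81, 50, 66, 60, 59, 56, 59, 60, 64, 57, 60, 60, 62, 60, 59, 61, 62, 51, 19, 27, 30, 33, 31, 33, 31, 32, 31, 84, 78, 76, 75, 74, 79, 76]
col 319 [235, 234, 238, 242, 83, 131, 133, 133, 78, 80, 81, 81, 76, 80, 55, 66, 59, 60, 57, 60, 60, 58, 59, 61, 59, 58, 60, 59, 63, 59, 63, 20, 21, 38, 34, 34, 32, 37, 33, 32, 75, 82, 79, 80, 83, 79, 81]
col 339 [238, 235, 232, 237, 82, 133, 130, 130, 80, 81, 82, 80, 77, 79, 61, 65, 68, 66, 68, 66, 70, 63, 63, 58, 58, 60, 59, 60, 60, 62, 57, 26, 24, 31, 51, 46, 30, 36, 29, 32, 68, 78, 75, 75, 77, 83, 76]
```

```bash
python3 - <<'E'
from h import *
s=r.get_state(); W=T("wrist",s); M=R.from_quat(s["eef_rot"]).as_matrix()
for n,p in dict(fb=(.0132,0,.019),ft=(.0132,0,-.014),nt=(-.0168,0,-.014),lft=(.0132,-.023,-.014),rgt=(.0132,.023,-.014),lfb=(.0132,-.023,.019)).items(): print(n,proj(W,s["tool_pos"]+M@np.array(p)).round(1))
im=cv2.imread("pics/w12.png");g=cv2.cvtColor(im,cv2.COLOR_BGR2GRAY)
print(g[150:172,310:330:4].mean(1).round().tolist()); print("L",g[175:200,274:290].mean(0).round().tolist());print("R",g[175:200,354:370].mean(0).round().tolist())
print("block rows 230-250",g[226:250,305:330].mean(1).round().tolist()); print("block cols",g[245,255:375:3].tolist())
c,sn=np.cos(CY),np.sin(CY)
for uv in [(320,158.5),(279.5,187),(366,187)]:
    d=onplane(W,uv,.05)[0][:2]-C0; print(uv,"crate",(c*d[0]+sn*d[1]).round(4),(-sn*d[0]+c*d[1]).round(4))
# crate outer edges at strip
row=150; print("row150",[int(v) for v in np.where(np.abs(np.diff(im[row,:,2].astype(int)))>40)[0]])
print("col320",[int(v) for v in np.where(np.abs(np.diff(im[:160,320,1].astype(int)))>40)[0]])
E
```

```text
fb [[315.4 264.6]]
ft [[315.7 296.8]]
nt [[315.6 361.2]]
lft [[257.3 296.8]]
rgt [[374.1 296.8]]
lfb [[267.3 264.6]]
[80.0, 81.0, 81.0, 81.0, 80.0, 80.0, 80.0, 79.0, 75.0, 55.0, 41.0, 57.0, 67.0, 69.0, 69.0, 66.0, 62.0, 62.0, 61.0, 61.0, 60.0, 59.0]
L [59.0, 58.0, 59.0, 59.0, 57.0, 49.0, 40.0, 37.0, 29.0, 21.0, 21.0, 37.0, 54.0, 60.0, 60.0, 60.0]
R [62.0, 62.0, 62.0, 57.0, 44.0, 27.0, 20.0, 20.0, 23.0, 33.0, 40.0, 47.0, 58.0, 65.0, 66.0, 66.0]
block rows 230-250 [33.0, 34.0, 33.0, 34.0, 33.0, 33.0, 33.0, 34.0, 32.0, 38.0, 62.0, 76.0, 79.0, 79.0, 80.0, 79.0, 79.0, 79.0, 78.0, 78.0, 77.0, 78.0, 77.0, 78.0]
block cols [191, 191, 190, 192, 125, 107, 108, 110, 104, 76, 78, 81, 77, 79, 76, 80, 81, 78, 77, 81, 76, 74, 76, 81, 77, 82, 81, 78, 80, 79, 80, 75, 81, 86, 108, 109, 111, 110, 158, 190]
(320, 158.5) crate 0.0004 0.1036
(279.5, 187) crate -0.0241 0.0865
(366, 187) crate 0.0285 0.0867
row150 [150, 151, 495, 496, 575]
col320 [126, 127]
```

```bash
python3 - <<'E'
from h import *
im=cv2.imread("pics/w12.png")
print("col320 BGR",[(y,im[y,316:324].mean(0).round().astype(int).tolist()) for y in range(200,320,6)])
for y in (222,245,275): print("row",y,[(x,im[y,x:x+4].mean(0).round().astype(int).tolist()) for x in range(230,400,10)])
E
```

```text
col320 BGR [(200, [60, 60, 61]), (206, [59, 61, 61]), (212, [26, 23, 22]), (218, [32, 28, 30]), (224, [37, 33, 34]), (230, [35, 33, 34]), (236, [31, 31, 128]), (242, [26, 32, 188]), (248, [26, 30, 186]), (254, [25, 30, 188]), (260, [26, 31, 187]), (266, [103, 107, 156]), (272, [129, 132, 132]), (278, [131, 132, 134]), (284, [130, 132, 134]), (290, [130, 133, 134]), (296, [159, 163, 163]), (302, [186, 190, 193]), (308, [170, 172, 174]), (314, [151, 150, 151])]
row 222 [(230, [34, 31, 34]), (240, [36, 33, 34]), (250, [35, 31, 33]), (260, [36, 32, 34]), (270, [35, 30, 32]), (280, [35, 31, 32]), (290, [34, 32, 33]), (300, [31, 32, 32]), (310, [35, 32, 33]), (320, [36, 32, 32]), (330, [39, 34, 35]), (340, [48, 44, 44]), (350, [37, 34, 36]), (360, [38, 33, 34]), (370, [37, 32, 34]), (380, [36, 31, 33]), (390, [36, 34, 34])]
row 245 [(230, [186, 190, 193]), (240, [186, 190, 193]), (250, [187, 192, 194]), (260, [186, 192, 194]), (270, [114, 108, 110]), (280, [84, 78, 95]), (290, [30, 29, 191]), (300, [30, 33, 192]), (310, [28, 32, 192]), (320, [25, 31, 190]), (330, [28, 34, 192]), (340, [28, 34, 192]), (350, [53, 53, 130]), (360, [115, 109, 110]), (370, [187, 190, 193]), (380, [254, 254, 254]), (390, [205, 208, 211])]
row 275 [(230, [186, 189, 192]), (240, [186, 190, 193]), (250, [186, 191, 193]), (260, [184, 187, 191]), (270, [130, 132, 133]), (280, [130, 132, 133]), (290, [130, 132, 132]), (300, [130, 132, 132]), (310, [130, 131, 133]), (320, [131, 133, 134]), (330, [129, 132, 133]), (340, [130, 132, 134]), (350, [130, 131, 133]), (360, [129, 131, 132]), (370, [187, 192, 194]), (380, [185, 190, 192]), (390, [187, 192, 193])]
```

```bash
python3 - <<'E'
from h import *
s=r.get_state(); W=T("wrist",s); c,sn=np.cos(CY),np.sin(CY)
im=cv2.imread("pics/w12.png");g=cv2.cvtColor(im,cv2.COLOR_BGR2GRAY); print(g[203:222,290:350].mean(1).round().tolist())
def C(p): d=p[:2]-C0; return np.round([c*d[0]+sn*d[1],-sn*d[0]+c*d[1]],4)
for uv in [(320,158.5),(320,213),(320,215),(279.5,187),(366,187),(151,150),(496,150),(320,126.5)]: print(uv,C(onplane(W,uv,.05)[0]))
M=R.from_quat(s["eef_rot"]).as_matrix(); print("block",C(s["tool_pos"]+M@[-.0018,0,0]))
E
```

```text
[60.0, 60.0, 60.0, 60.0, 58.0, 43.0, 26.0, 22.0, 23.0, 23.0, 23.0, 22.0, 25.0, 31.0, 34.0, 35.0, 39.0, 42.0, 40.0]
(320, 158.5) [0.0004 0.1036]
(320, 213) [0.0007 0.0703]
(320, 215) [0.0007 0.069 ]
(279.5, 187) [-0.0241  0.0865]
(366, 187) [0.0285 0.0867]
(151, 150) [-0.0995  0.1082]
(496, 150) [0.104 0.109]
(320, 126.5) [0.0002 0.1219]
block [-0.002   0.0449]
```

```bash
python3 - <<'E'
from h import *
st(); go(cr(.002,.0883,.076),np.pi/2+CY)
E
```

```text
25.7 [0.5383 0.0869 0.1281] F [ 0.   1.  -0.8] op 0.523 ff 20.0 q [-0.35  0.76  0.18  1.91 -0.26  0.49  0.1 ]
xyz [0.0414 0.0043 0.0523] rot [-0.004 -0.004  0.003] dyaw_tool 0.003 | yaw 1.65 -> 1.647 q7 0.1
```

Emit:
carry_out --plan '[{"rot": [-0.004, -0.004, 0.003], "xyz": [0.0414, 0.0043, 0.02], "grip": 255}, {"rot": [-0.004, -0.004, 0.003], "xyz": [0.0414, 0.0043, 0.03], "grip": 255}, {"rot": [-0.004, -0.004, 0.003], "xyz": [0.0414, 0.0043, 0.05], "grip": 255}, {"rot": [-0.004, -0.004, 0.003], "xyz": [0.0414, 0.0043, 0.052], "grip": 255}, {"rot": [-0.004, -0.004, 0.003], "xyz": [0.0414, 0.0043, 0.052], "grip": 255}, {"rot": [-0.004, -0.004, 0.003], "xyz": [0.0414, 0.0043, 0.052], "grip": 255}]'

```text
clock: 26.2
tool_pos: [0.5395, 0.1267, 0.0768]
eef_rot: [0.681, 0.733, -0.001, 0.001]
contact_force: [-0.5, 0.1, -0.6]
opening: 0.518
finger_force: 20.0
```

```bash
python3 - <<'E'
from h import *
st(); go(cr(.002,.0883,.052),np.pi/2+CY)
E
```

```text
26.2 [0.5395 0.1267 0.0768] F [-0.5  0.1 -0.6] op 0.518 ff 20.0 q [-0.41  0.85  0.16  1.91 -0.3   0.4   0.05]
xyz [ 0.0021 -0.0002  0.0248] rot [ 0.     0.002 -0.002] dyaw_tool -0.002 | yaw 1.644 -> 1.647 q7 0.05
```

Correct 2 mm first, then descend gently.

Emit:
carry_out --plan '[{"rot": [0, 0.002, -0.002], "xyz": [0.002, 0, 0.0], "grip": 255}, {"rot": [0, 0.002, -0.002], "xyz": [0.002, 0, 0.0], "grip": 255}, {"rot": [0, 0.002, -0.002], "xyz": [0.002, 0, 0.006], "grip": 255}, {"rot": [0, 0.002, -0.002], "xyz": [0.002, 0, 0.01], "grip": 255}, {"rot": [0, 0.002, -0.002], "xyz": [0.002, 0, 0.01], "grip": 255}]'

```text
clock: 26.62
tool_pos: [0.5387, 0.1282, 0.0657]
eef_rot: [0.68, 0.733, -0.0, -0.001]
contact_force: [-1.0, 0.3, -1.1]
opening: 0.521
finger_force: 20.0
```

Emit:
carry_out --plan '[{"rot": [0, 0, 0], "xyz": [0, 0, 0.004], "grip": 255}, {"rot": [0, 0, 0], "xyz": [0, 0, 0.008], "grip": 255}, {"rot": [0, 0, 0], "xyz": [0, 0, 0.012], "grip": 255}, {"rot": [0, 0, 0], "xyz": [0, 0, 0.0135], "grip": 255}, {"rot": [0, 0, 0], "xyz": [0, 0, 0.0135], "grip": 255}]'

```text
clock: 27.03
tool_pos: [0.5389, 0.1283, 0.0523]
eef_rot: [0.68, 0.733, -0.0, -0.001]
contact_force: [-0.5, 0.1, 0.1]
opening: 0.518
finger_force: 20.0
```

```bash
python3 - <<'E'
from h import *
st(); go(cr(.002,.0883,.052),np.pi/2+CY)
E
```

```text
27.03 [0.5389 0.1283 0.0523] F [-0.5  0.1  0.1] op 0.518 ff 20.0 q [-0.39  0.89  0.13  1.92 -0.31  0.35  0.06]
xyz [0.0003 0.0003 0.0003] rot [-0.001 -0.    -0.001] dyaw_tool -0.001 | yaw 1.646 -> 1.647 q7 0.06
```

Emit:
carry_out --plan '[{"rot": [0, 0, 0], "xyz": [0, 0, 0], "grip": 60}, {"rot": [0, 0, 0], "xyz": [0, 0, 0], "grip": 60}, {"rot": [0, 0, 0], "xyz": [0, 0, 0], "grip": 60}, {"rot": [0, 0, 0], "xyz": [0, 0, 0], "grip": 60}, {"rot": [0, 0, 0], "xyz": [0, 0, -0.02], "grip": 60}, {"rot": [0, 0, 0], "xyz": [0, 0, -0.05], "grip": 60}, {"rot": [0, 0, 0], "xyz": [0, 0, -0.07], "grip": 255}, {"rot": [0, 0, 0], "xyz": [0, 0, -0.07], "grip": 255}]'

```text
clock: 27.7
tool_pos: [0.5418, 0.1287, 0.1266]
eef_rot: [0.68, 0.733, 0.003, 0.002]
contact_force: [0.9, 1.5, 0.3]
opening: 0.636
finger_force: 0.0
```

Emit:
carry_out --plan '[{"rot": [0, 0, 0], "xyz": [0, 0, 0], "grip": 255}, {"rot": [0, 0, 0], "xyz": [0, 0, 0], "grip": 255}, {"rot": [0, 0, 0], "xyz": [0, 0, 0], "grip": 255}, {"rot": [0, 0, 0], "xyz": [0, 0, 0], "grip": 255}, {"rot": [0, 0, 0], "xyz": [0, 0, 0], "grip": 255}, {"rot": [0, 0, 0], "xyz": [0, 0, 0], "grip": 255}]'

```text
clock: 28.2
tool_pos: [0.5389, 0.1283, 0.1222]
eef_rot: [0.68, 0.733, -0.0, -0.001]
contact_force: [0.6, -0.1, -0.1]
opening: 0.185
finger_force: 0.0
```

```bash
python3 - <<'E'
from h import *
st(); go(cr(.002,.0863,.068),np.pi/2+CY)
im,W=shot("wrist","w13.png"); sc,_=shot("scene","s6.png")
# block top as seen by the wrist camera: print profile along its long axis
x,y=proj(W,cr(.002,.0863,.063))[0].astype(int); print(x,y,[(i,int(v)) for i,v in zip(range(y-70,y+60,6),cv2.cvtColor(im,6)[y-70:y+60:6,x])])
E
```

```text
28.2 [0.5389 0.1283 0.1222] F [ 0.6 -0.1 -0.1] op 0.185 ff 0.0 q [-0.43  0.78  0.19  1.89 -0.28  0.5   0.03]
xyz [-0.0016  0.0003  0.0542] rot [-0.001 -0.    -0.001] dyaw_tool -0.001 | yaw 1.646 -> 1.647 q7 0.03
315 261 [(191, 50), (197, 42), (203, 111), (209, 107), (215, 52), (221, 26), (227, 29), (233, 123), (239, 147), (245, 175), (251, 135), (257, 138), (263, 175), (269, 175), (275, 174), (281, 174), (287, 26), (293, 29), (299, 61), (305, 69), (311, 82), (317, 86)]
```

Emit:
carry_out --plan '[{"rot": [0, 0, 0], "xyz": [-0.002, 0, 0.02], "grip": 255}, {"rot": [0, 0, 0], "xyz": [-0.002, 0, 0.04], "grip": 255}, {"rot": [0, 0, 0], "xyz": [-0.002, 0, 0.05], "grip": 255}, {"rot": [0, 0, 0], "xyz": [-0.002, 0, 0.054], "grip": 255}, {"rot": [0, 0, 0], "xyz": [-0.002, 0, 0.054], "grip": 255}, {"rot": [0, 0, 0], "xyz": [-0.002, 0, 0.056], "grip": 255}, {"rot": [0, 0, 0], "xyz": [-0.002, 0, 0.058], "grip": 255}, {"rot": [0, 0, 0], "xyz": [-0.002, 0, 0.06], "grip": 255}]'

```text
clock: 28.97
tool_pos: [0.5401, 0.1266, 0.0638]
eef_rot: [0.68, 0.733, 0.001, 0.0]
contact_force: [-0.9, -0.5, 7.2]
opening: 0.007
finger_force: 3.0
```

Emit:
carry_out --plan '[{"rot": [0, 0, 0], "xyz": [0, 0, 0.002], "grip": 255}, {"rot": [0, 0, 0], "xyz": [0, 0, 0.004], "grip": 255}, {"rot": [0, 0, 0], "xyz": [0, 0, 0.005], "grip": 255}, {"rot": [0, 0, 0], "xyz": [0, 0, 0.006], "grip": 255}, {"rot": [0, 0, 0], "xyz": [0, 0, 0.007], "grip": 255}, {"rot": [0, 0, 0], "xyz": [0, 0, 0.007], "grip": 255}]'

```text
clock: 29.47
tool_pos: [0.5401, 0.1265, 0.0567]
eef_rot: [0.68, 0.733, 0.001, 0.0]
contact_force: [-0.6, 0.2, 4.1]
opening: 0.006
finger_force: 2.2
```

Emit:
carry_out --plan '[{"rot": [0, 0, 0], "xyz": [0, 0, 0.002], "grip": 255}, {"rot": [0, 0, 0], "xyz": [0, 0, 0.004], "grip": 255}, {"rot": [0, 0, 0], "xyz": [0, 0, 0.005], "grip": 255}, {"rot": [0, 0, 0], "xyz": [0, 0, 0.006], "grip": 255}, {"rot": [0, 0, 0], "xyz": [0, 0, 0.006], "grip": 255}]'

```text
clock: 29.88
tool_pos: [0.5401, 0.1266, 0.0506]
eef_rot: [0.68, 0.733, 0.001, 0.0]
contact_force: [-0.0, -0.3, 4.3]
opening: 0.004
finger_force: 2.0
```

Emit:
carry_out --plan '[{"rot": [0, 0, 0], "xyz": [0, 0, 0.0005], "grip": 255}, {"rot": [0, 0, 0], "xyz": [0, 0, 0.001], "grip": 255}, {"rot": [0, 0, 0], "xyz": [0, 0, 0.0015], "grip": 255}, {"rot": [0, 0, 0], "xyz": [0, 0, 0.0015], "grip": 255}]'

```text
clock: 30.22
tool_pos: [0.5401, 0.1266, 0.0495]
eef_rot: [0.68, 0.733, 0.001, 0.0]
contact_force: [0.3, -0.1, 7.7]
opening: 0.004
finger_force: 4.4
```

Emit:
carry_out --plan '[{"rot": [0, 0, 0], "xyz": [0, 0, 0.0005], "grip": 255}, {"rot": [0, 0, 0], "xyz": [0, 0, 0.001], "grip": 255}, {"rot": [0, 0, 0], "xyz": [0, 0, 0.001], "grip": 255}]'

```text
clock: 30.47
tool_pos: [0.5402, 0.1266, 0.0494]
eef_rot: [0.68, 0.733, 0.001, 0.0]
contact_force: [-2.4, -0.9, 16.5]
opening: 0.009
finger_force: 8.6
```

Emit:
carry_out --plan '[{"rot": [0, 0, 0], "xyz": [0, 0, 0.0005], "grip": 255}, {"rot": [0, 0, 0], "xyz": [0, 0, 0.001], "grip": 255}, {"rot": [0, 0, 0], "xyz": [0, 0, 0.001], "grip": 255}]'

```text
clock: 30.72
tool_pos: [0.5402, 0.1266, 0.0493]
eef_rot: [0.68, 0.733, 0.002, 0.0]
contact_force: [-3.6, -0.4, 26.1]
opening: 0.003
finger_force: 12.8
```

Emit:
carry_out --plan '[{"rot": [0, 0, 0], "xyz": [0, 0, -0.04], "grip": 255}, {"rot": [0, 0, 0], "xyz": [0, 0, -0.08], "grip": 0}, {"rot": [0, 0, 0], "xyz": [0, 0, -0.12], "grip": 0}, {"rot": [0, 0, 0], "xyz": [0, 0, -0.15], "grip": 0}, {"rot": [0, 0, -0.11], "xyz": [0, 0, -0.15], "grip": 0}, {"rot": [0, 0, -0.23], "xyz": [0, 0, -0.15], "grip": 0}, {"rot": [0, 0, -0.35], "xyz": [0, 0, -0.15], "grip": 0}, {"rot": [0, 0, -0.47], "xyz": [0, 0, -0.15], "grip": 0}]'

```text
clock: 31.38
tool_pos: [0.5392, 0.1265, 0.1967]
eef_rot: [0.488, 0.873, 0.0, -0.0]
contact_force: [0.5, -0.5, 0.3]
opening: 0.508
finger_force: 0.0
```

```bash
python3 - <<'E'
from h import *
st(); go((.495,.30,.2),np.pi+.02)
E
```

```text
31.38 [0.5392 0.1265 0.1967] F [ 0.5 -0.5  0.3] op 0.508 ff 0.0 q [-0.38  0.65  0.11  1.84 -0.11  0.66  0.35]
xyz [ 0.171   0.0532 -0.0032] rot [ 1.00e-03 -0.00e+00 -1.04e+00] dyaw_tool -1.04 | yaw 2.122 -> 3.162 q7 0.35
```

Emit:
carry_out --plan '[{"rot": [0, 0, -1.04], "xyz": [0.171, 0.053, -0.003], "grip": 0}, {"rot": [0, 0, -1.04], "xyz": [0.171, 0.053, -0.003], "grip": 0}, {"rot": [0, 0, -1.04], "xyz": [0.171, 0.053, -0.003], "grip": 0}, {"rot": [0, 0, -1.04], "xyz": [0.171, 0.053, -0.003], "grip": 0}, {"rot": [0, 0, -1.04], "xyz": [0.171, 0.053, -0.003], "grip": 0}, {"rot": [0, 0, -1.04], "xyz": [0.171, 0.053, -0.003], "grip": 0}, {"rot": [0, 0, -1.04], "xyz": [0.171, 0.053, -0.003], "grip": 0}, {"rot": [0, 0, -1.04], "xyz": [0.171, 0.053, -0.003], "grip": 0}]'

```text
clock: 32.05
tool_pos: [0.4956, 0.3004, 0.1993]
eef_rot: [0.009, 1.0, 0.0, -0.0]
contact_force: [-0.5, 0.4, 0.2]
opening: 0.997
finger_force: 0.0
```

Emit:
carry_out --plan '[{"rot": [0, 0, -0.04], "xyz": [0, 0, 0], "grip": 0}, {"rot": [0, 0, -0.04], "xyz": [0, 0, 0], "grip": 0}, {"rot": [0, 0, -0.04], "xyz": [0, 0, 0], "grip": 0}, {"rot": [0, 0, -0.04], "xyz": [0, 0, 0], "grip": 0}]'

```text
clock: 32.38
tool_pos: [0.496, 0.2999, 0.1994]
eef_rot: [-0.006, 1.0, 0.0, -0.0]
contact_force: [0.2, 0.0, -0.1]
opening: 1.003
finger_force: 0.0
```

```bash
python3 - <<'E'
from h import *
st(); im,W=shot("wrist","w14.png"); sc,S=shot("scene","s7.png"); st()
h=cv2.cvtColor(im,cv2.COLOR_BGR2HSV)
# wooden pixels, near the board
m=cv2.inRange(h,(8,70,30),(28,255,255)); uv=proj(W,[(.36,.30,.048),(.63,.30,.048),(.495,.315,.048),(.495,.285,.048)]).round().astype(int); print(uv.tolist())
k=max(cv2.findContours(m[:330],cv2.RETR_EXTERNAL,cv2.CHAIN_APPROX_NONE)[0],key=cv2.contourArea)
print(cv2.contourArea(k),cv2.boundingRect(k)); hu=cv2.convexHull(k); q=cv2.approxPolyDP(hu,.015*cv2.arcLength(hu,True),True)[:,0]; print(q.tolist()); print(onplane(W,q,.048).round(4).tolist())
for y in (120,180,240,290): print(y,[(x,h[y,x].tolist()) for x in np.where(m[y]>0)[0][::6]])
E
```

```text
32.38 [0.496  0.2999 0.1994] F [ 0.2  0.  -0.1] op 1.003 ff 0.0 q [-0.53  0.68 -0.16  1.75  0.15  0.73  0.82]
32.48 [0.496  0.3    0.1995] F [ 0.7  0.7 -0.7] op 0.995 ff 0.0 q [-0.53  0.68 -0.16  1.75  0.15  0.73  0.82]
[[316, 35], [312, 356], [332, 217], [296, 217]]
11168.5 (289, 30, 50, 300)
[[329, 30], [338, 329], [305, 329], [289, 38]]
[[0.3568, 0.3092, 0.048], [0.601, 0.3237, 0.048], [0.6014, 0.2934, 0.048], [0.3623, 0.2806, 0.048]]
120 [(np.int64(294), [17, 126, 136]), (np.int64(300), [21, 112, 242]), (np.int64(306), [20, 111, 244]), (np.int64(312), [20, 112, 241]), (np.int64(318), [21, 107, 248]), (np.int64(324), [21, 111, 246]), (np.int64(330), [20, 110, 243])]
180 [(np.int64(297), [15, 108, 80]), (np.int64(303), [17, 122, 165]), (np.int64(309), [17, 121, 164]), (np.int64(315), [17, 117, 161]), (np.int64(321), [16, 118, 179]), (np.int64(327), [18, 122, 167]), (np.int64(333), [17, 120, 145])]
240 [(np.int64(300), [13, 88, 52]), (np.int64(306), [16, 118, 127]), (np.int64(312), [17, 119, 184]), (np.int64(318), [17, 120, 219]), (np.int64(324), [19, 117, 229]), (np.int64(330), [17, 118, 223]), (np.int64(336), [18, 93, 74])]
290 [(np.int64(303), [17, 109, 110]), (np.int64(309), [16, 120, 211]), (np.int64(315), [17, 119, 221]), (np.int64(321), [19, 118, 230]), (np.int64(327), [19, 114, 234]), (np.int64(333), [18, 115, 230])]
```

```bash
python3 - <<'E'
from h import *
sc=cv2.imread("pics/s7.png");S=T("scene"); hs=cv2.cvtColor(sc,cv2.COLOR_BGR2HSV)
W=T("wrist")
print(proj(S,[(.3568,.3092,.048),(.3623,.2806,.048),(.609,.294,.048),(.607,.324,.048)]).round(1).tolist())
m=cv2.inRange(hs,(8,70,30),(28,255,255))[170:285,400:470]; k=max(cv2.findContours(m,0,1)[0],key=cv2.contourArea)
q=cv2.approxPolyDP(k,3,True)[:,0]+[400,170]; print(q.tolist())
a=q[np.argmin(q.sum(1))]; print(tri((W,S),((289,38),a)))
for u in [ (448,266),(460,264)]: print(onplane(S,u,.048))
go((.4843,.3019,.018),np.pi+.056)
E
```

```text
[[433.8, 179.2], [422.9, 181.6], [448.4, 268.0], [461.3, 266.4]]
[[423, 182], [420, 194], [443, 274], [456, 275], [460, 265], [437, 190], [431, 193]]
(array([0.36233367, 0.28079418, 0.04665079]), np.float64(0.00026528090800718946))
[[0.60376172 0.29421377 0.048     ]]
[[0.60061315 0.32251385 0.048     ]]
xyz [0.0117 0.002  0.1815] rot [ 0.    -0.    -0.043] dyaw_tool -0.043 | yaw -3.128 -> -3.086 q7 0.82
```

Emit:
carry_out --plan '[{"rot": [0, 0, -0.043], "xyz": [0.0125, 0.002, 0.04], "grip": 0}, {"rot": [0, 0, -0.043], "xyz": [0.0125, 0.002, 0.08], "grip": 0}, {"rot": [0, 0, -0.043], "xyz": [0.0125, 0.002, 0.12], "grip": 0}, {"rot": [0, 0, -0.043], "xyz": [0.0125, 0.002, 0.155], "grip": 0}, {"rot": [0, 0, -0.043], "xyz": [0.0125, 0.002, 0.175], "grip": 0}, {"rot": [0, 0, -0.043], "xyz": [0.0125, 0.002, 0.1815], "grip": 0}, {"rot": [0, 0, -0.043], "xyz": [0.0125, 0.002, 0.1815], "grip": 0}, {"rot": [0, 0, -0.043], "xyz": [0.0125, 0.002, 0.1815], "grip": 0}]'

```text
clock: 33.15
tool_pos: [0.4841, 0.3024, 0.0187]
eef_rot: [-0.029, 1.0, 0.001, 0.0]
contact_force: [-0.0, 0.5, -0.8]
opening: 0.997
finger_force: 0.0
```

Emit:
carry_out --plan '[{"rot": [0, 0, 0], "xyz": [0, 0, 0], "grip": 255}, {"rot": [0, 0, 0], "xyz": [0, 0, 0], "grip": 255}, {"rot": [0, 0, 0], "xyz": [0, 0, 0], "grip": 255}, {"rot": [0, 0, 0], "xyz": [0, 0, 0], "grip": 255}, {"rot": [0, 0, 0], "xyz": [0, 0, 0], "grip": 255}, {"rot": [0, 0, 0], "xyz": [0, 0, 0], "grip": 255}, {"rot": [0, 0, 0], "xyz": [0, 0, 0], "grip": 255}, {"rot": [0, 0, 0], "xyz": [0, 0, 0], "grip": 255}]' --squeeze 40

```text
clock: 33.82
tool_pos: [0.4835, 0.302, 0.018]
eef_rot: [-0.029, 1.0, 0.0, -0.0]
contact_force: [-0.5, 0.4, 0.0]
opening: 0.419
finger_force: 0.0
```

```bash
python3 - <<'E'
from h import *
st(); s=r.get_state(); print(s["tool_pos"].round(4),s["eef_rot"].round(4))
# before handling the board, check what lies in the crate: labels from the scene camera
sc=cv2.imread("pics/s7.png");S=T("scene")
for i,b in enumerate(BAY):
    print(i,proj(S,cr(*b,.03)).round())
E
```

```text
33.82 [0.4835 0.302  0.018 ] F [-0.5  0.4  0. ] op 0.419 ff 0.0 q [-0.59  0.96 -0.09  1.86  0.23  0.33  0.77]
[0.4835 0.302  0.018 ] [-2.860e-02  9.996e-01  3.000e-04 -1.000e-04]
0 [[336. 234.]]
1 [[343. 273.]]
2 [[299. 239.]]
3 [[305. 278.]]
```

Emit:
carry_out --plan '[{"rot": [0, 0, 0], "xyz": [0, 0, 0], "grip": 255}, {"rot": [0, 0, 0], "xyz": [0, 0, 0], "grip": 255}, {"rot": [0, 0, 0], "xyz": [0, 0, 0], "grip": 255}, {"rot": [0, 0, 0], "xyz": [0, 0, 0], "grip": 255}]'

```text
clock: 34.15
tool_pos: [0.4835, 0.302, 0.018]
eef_rot: [-0.029, 1.0, 0.0, -0.0]
contact_force: [-0.2, 0.4, 0.9]
opening: 0.334
finger_force: 40.0
```

```bash
python3 - <<'E'
from h import *
st(); sc=cv2.imread("pics/s6.png"); a=cv2.resize(sc[150:320,80:400],(800,425),interpolation=cv2.INTER_CUBIC); 
sd=r.snapshot("side")[:,:,::-1]; cv2.imwrite("pics/side2.png",sd)
cv2.imwrite("pics/c4.png",np.vstack([cv2.resize(cv2.imread("pics/s7.png")[150:320,80:400],(565,300),interpolation=2),cv2.resize(sd[180:420,190:642],(565,300),interpolation=2)]))
E
```

```text
34.15 [0.4835 0.302  0.018 ] F [-0.2  0.4  0.9] op 0.334 ff 40.0 q [-0.59  0.96 -0.09  1.86  0.23  0.33  0.77]
```

View pics/c4.png

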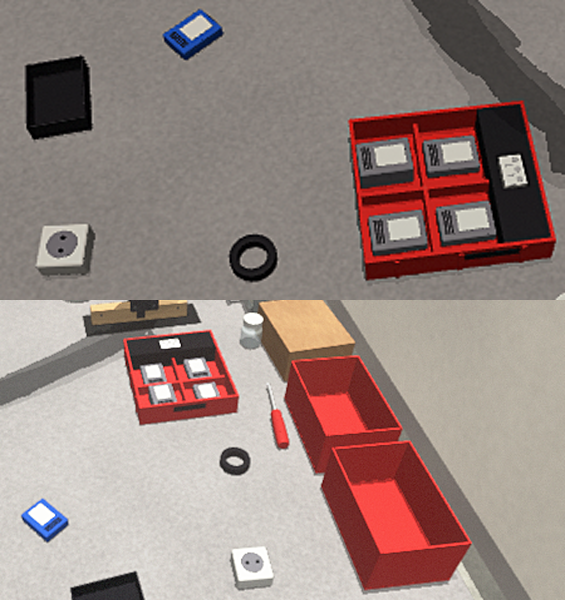

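All four adapters lie in the bays at the right of the top image, and the block at (512,172) looks flush. The bench is clear of grey adapters. Lifting the board.

Emit:
carry_out --plan '[{"rot": [0, 0, 0], "xyz": [0, 0, -0.03], "grip": 255}, {"rot": [0, 0, 0], "xyz": [0, 0, -0.06], "grip": 255}, {"rot": [0, 0, 0], "xyz": [0, 0, -0.09], "grip": 255}, {"rot": [0, 0, 0], "xyz": [0, 0, -0.09], "grip": 255}, {"rot": [0, 0, 0], "xyz": [0, 0, -0.09], "grip": 255}]'

```text
clock: 34.62
tool_pos: [0.4843, 0.3023, 0.1092]
eef_rot: [-0.029, 1.0, 0.001, 0.001]
contact_force: [-0.5, -1.3, -2.6]
opening: 0.333
finger_force: 40.0
```

```bash
python3 - <<'E'
from h import *
st(); go(cr(.001,.10,.085),np.pi+CY)
E
```

```text
34.62 [0.4843 0.3023 0.1092] F [-0.5 -1.3 -2.6] op 0.333 ff 40.0 q [-0.56  0.8  -0.14  1.84  0.2   0.51  0.79]
xyz [-0.0435 -0.1648  0.0239] rot [ 0.002  0.002 -0.019] dyaw_tool -0.019 | yaw -3.084 -> -3.066 q7 0.79
```

Emit:
carry_out --plan '[{"rot": [0.002, 0.002, -0.019], "xyz": [-0.0435, -0.165, 0.004], "grip": 255}, {"rot": [0.002, 0.002, -0.019], "xyz": [-0.0435, -0.165, 0.004], "grip": 255}, {"rot": [0.002, 0.002, -0.019], "xyz": [-0.0435, -0.165, 0.004], "grip": 255}, {"rot": [0.002, 0.002, -0.019], "xyz": [-0.0435, -0.165, 0.004], "grip": 255}, {"rot": [0.002, 0.002, -0.019], "xyz": [-0.0435, -0.165, 0.024], "grip": 255}, {"rot": [0.002, 0.002, -0.019], "xyz": [-0.0435, -0.165, 0.03], "grip": 255}, {"rot": [0.002, 0.002, -0.019], "xyz": [-0.0435, -0.165, 0.03], "grip": 255}, {"rot": [0.002, 0.002, -0.019], "xyz": [-0.0435, -0.165, 0.03], "grip": 255}]'

```text
clock: 35.28
tool_pos: [0.5349, 0.1414, 0.0768]
eef_rot: [-0.039, 0.999, -0.0, -0.002]
contact_force: [0.4, -0.2, -2.3]
opening: 0.336
finger_force: 40.0
```

```bash
python3 - <<'E'
from h import *
st(); go(cr(.001,.10,.065),np.pi+CY)
E
```

```text
35.28 [0.5349 0.1414 0.0768] F [ 0.4 -0.2 -2.3] op 0.336 ff 40.0 q [-0.25  0.84 -0.16  1.9   0.29  0.42  1.03]
xyz [-0.0022 -0.0013  0.0118] rot [-0.    -0.005  0.003] dyaw_tool 0.003 | yaw -3.063 -> -3.066 q7 1.03
```

Lower until light contact.

Emit:
carry_out --plan '[{"rot": [0, -0.003, 0.003], "xyz": [-0.002, -0.001, 0.004], "grip": 255}, {"rot": [0, -0.003, 0.003], "xyz": [-0.002, -0.001, 0.008], "grip": 255}, {"rot": [0, -0.003, 0.003], "xyz": [-0.002, -0.001, 0.01], "grip": 255}, {"rot": [0, -0.003, 0.003], "xyz": [-0.002, -0.001, 0.0115], "grip": 255}, {"rot": [0, -0.003, 0.003], "xyz": [-0.002, -0.001, 0.0115], "grip": 255}]'

```text
clock: 35.7
tool_pos: [0.5382, 0.1392, 0.0662]
eef_rot: [-0.037, 0.999, -0.001, 0.0]
contact_force: [0.3, -0.1, -1.2]
opening: 0.335
finger_force: 40.0
```

Emit:
carry_out --plan '[{"rot": [0, 0, 0], "xyz": [0, 0, 0.0005], "grip": 255}, {"rot": [0, 0, 0], "xyz": [0, 0, 0.001], "grip": 255}, {"rot": [0, 0, 0], "xyz": [0, 0, 0.001], "grip": 255}]'

```text
clock: 35.95
tool_pos: [0.5385, 0.1388, 0.0655]
eef_rot: [-0.037, 0.999, -0.001, 0.001]
contact_force: [-0.5, 0.1, -2.3]
opening: 0.333
finger_force: 40.0
```

```bash
python3 - <<'E'
from h import *
st(); go(cr(.001,.10,.065),np.pi+CY)
E
```

```text
35.95 [0.5385 0.1388 0.0655] F [-0.5  0.1 -2.3] op 0.333 ff 40.0 q [-0.25  0.86 -0.15  1.9   0.3   0.4   1.02]
xyz [0.0012 0.0015 0.0005] rot [-0.001  0.001 -0.003] dyaw_tool -0.003 | yaw -3.068 -> -3.066 q7 1.02
```

Emit:
carry_out --plan '[{"rot": [0, 0, 0], "xyz": [0, 0, 0.0005], "grip": 255}, {"rot": [0, 0, 0], "xyz": [0, 0, 0.001], "grip": 255}, {"rot": [0, 0, 0], "xyz": [0, 0, 0.001], "grip": 255}]'

```text
clock: 36.2
tool_pos: [0.5386, 0.1388, 0.0649]
eef_rot: [-0.037, 0.999, -0.001, 0.001]
contact_force: [-1.4, -0.2, 3.8]
opening: 0.335
finger_force: 40.0
```

Emit:
carry_out --plan '[{"rot": [0, 0, 0], "xyz": [0, 0, 0.0003], "grip": 255}, {"rot": [0, 0, 0], "xyz": [0, 0, 0.0005], "grip": 255}, {"rot": [0, 0, 0], "xyz": [0, 0, 0.0005], "grip": 255}]'

```text
clock: 36.45
tool_pos: [0.5386, 0.1388, 0.0649]
eef_rot: [-0.037, 0.999, -0.001, 0.001]
contact_force: [-2.6, -0.7, 9.3]
opening: 0.333
finger_force: 40.0
```

Emit:
carry_out --plan '[{"rot": [0, 0, 0], "xyz": [0, -0.008, 0], "grip": 255}, {"rot": [0, 0, 0], "xyz": [0, -0.016, 0], "grip": 255}, {"rot": [0, 0, 0], "xyz": [0, -0.024, 0], "grip": 255}, {"rot": [0, 0, 0], "xyz": [0, -0.032, 0], "grip": 255}, {"rot": [0, 0, 0], "xyz": [0, -0.04, 0], "grip": 255}]'

```text
clock: 36.87
tool_pos: [0.5426, 0.1015, 0.0649]
eef_rot: [-0.037, 0.999, 0.001, 0.002]
contact_force: [0.3, 3.6, 5.1]
opening: 0.341
finger_force: 40.0
```

```bash
python3 - <<'E'
from h import *
st(); go(cr(.001,.06,.065),np.pi+CY)
E
```

```text
36.87 [0.5426 0.1015 0.0649] F [0.3 3.6 5.1] op 0.341 ff 40.0 q [-0.17  0.86 -0.16  1.92  0.32  0.38  1.07]
xyz [ 0.0025 -0.0009 -0.0001] rot [ 0.002  0.005 -0.001] dyaw_tool -0.001 | yaw -3.067 -> -3.066 q7 1.07
```

Emit:
carry_out --plan '[{"rot": [0, 0, 0], "xyz": [0.0005, -0.01, 0.0002], "grip": 255}, {"rot": [0, 0, 0], "xyz": [0.001, -0.02, 0.0003], "grip": 255}, {"rot": [0, 0, 0], "xyz": [0.001, -0.03, 0.0003], "grip": 255}, {"rot": [0, 0, 0], "xyz": [0.0015, -0.04, 0.0003], "grip": 255}, {"rot": [0, 0, 0], "xyz": [0.0015, -0.05, 0.0003], "grip": 255}, {"rot": [0, 0, 0], "xyz": [0.002, -0.06, 0.0003], "grip": 255}, {"rot": [0, 0, 0], "xyz": [0.002, -0.07, 0.0003], "grip": 255}]'

```text
clock: 37.45
tool_pos: [0.5462, 0.0319, 0.0649]
eef_rot: [-0.038, 0.999, 0.001, 0.003]
contact_force: [-0.2, 4.7, 6.9]
opening: 0.337
finger_force: 40.0
```

```bash
python3 - <<'E'
from h import *
st(); go(cr(.001,-.10,.065),np.pi+CY)
E
```

```text
37.45 [0.5462 0.0319 0.0649] F [-0.2  4.7  6.9] op 0.337 ff 40.0 q [-0.04  0.86 -0.17  1.93  0.36  0.37  1.16]
xyz [ 0.0007 -0.0912 -0.0003] rot [ 0.003  0.005 -0.001] dyaw_tool -0.001 | yaw -3.066 -> -3.066 q7 1.16
```

Emit:
carry_out --plan '[{"rot": [0, 0, 0], "xyz": [0, -0.012, 0], "grip": 255}, {"rot": [0, 0, 0], "xyz": [0, -0.024, 0], "grip": 255}, {"rot": [0, 0, 0], "xyz": [0.0005, -0.036, 0], "grip": 255}, {"rot": [0, 0, 0], "xyz": [0.0005, -0.048, 0], "grip": 255}, {"rot": [0, 0, 0], "xyz": [0.0005, -0.06, 0], "grip": 255}, {"rot": [0, 0, 0], "xyz": [0.0005, -0.07, 0], "grip": 255}]'

```text
clock: 37.95
tool_pos: [0.5506, -0.0389, 0.0649]
eef_rot: [-0.037, 0.999, 0.001, 0.002]
contact_force: [-0.0, 5.1, 7.0]
opening: 0.336
finger_force: 40.0
```

Emit:
carry_out --plan '[{"rot": [0, 0, 0], "xyz": [0, -0.01, 0], "grip": 255}, {"rot": [0, 0, 0], "xyz": [0, -0.019, 0], "grip": 255}, {"rot": [0, 0, 0], "xyz": [0, -0.024, 0], "grip": 255}, {"rot": [0, 0, 0], "xyz": [0, -0.024, 0], "grip": 255}]'

```text
clock: 38.28
tool_pos: [0.5524, -0.0644, 0.0649]
eef_rot: [-0.036, 0.999, 0.0, 0.002]
contact_force: [0.4, 1.6, 6.5]
opening: 0.336
finger_force: 40.0
```

```bash
python3 - <<'E'
from h import *
st(); go(cr(.001,-.10,.065),np.pi+CY)
E
```

```text
38.28 [ 0.5524 -0.0644  0.0649] F [0.4 1.6 6.5] op 0.336 ff 40.0 q [ 0.15  0.87 -0.2   1.9   0.4   0.41  1.29]
xyz [-0.0004  0.0052 -0.0001] rot [-0.     0.005 -0.003] dyaw_tool -0.003 | yaw -3.069 -> -3.066 q7 1.29
```

Emit:
carry_out --plan '[{"rot": [0, 0, 0], "xyz": [0, 0, -0.02], "grip": 255}, {"rot": [0, 0, 0], "xyz": [0, 0, -0.04], "grip": 255}, {"rot": [0, 0, 0], "xyz": [0, 0, -0.05], "grip": 255}, {"rot": [0, 0, 0], "xyz": [0, 0, -0.05], "grip": 255}]'

```text
clock: 38.62
tool_pos: [0.5523, -0.0649, 0.1157]
eef_rot: [-0.036, 0.999, -0.001, 0.003]
contact_force: [0.7, -0.1, -2.8]
opening: 0.342
finger_force: 40.0
```

```bash
python3 - <<'E'
from h import *
st(); go((.4835,.302,.115),-3.084)
E
```

```text
38.62 [ 0.5523 -0.0649  0.1157] F [ 0.7 -0.1 -2.8] op 0.342 ff 40.0 q [ 0.18  0.78 -0.25  1.88  0.37  0.52  1.32]
xyz [ 4.190e-02  3.709e-01 -2.000e-04] rot [-0.002  0.005  0.015] dyaw_tool 0.015 | yaw -3.069 -> -3.084 q7 1.32
```

Emit:
carry_out --plan '[{"rot": [0, 0.003, 0.015], "xyz": [0.005, 0.04, 0], "grip": 255}, {"rot": [0, 0.003, 0.015], "xyz": [0.009, 0.08, 0], "grip": 255}, {"rot": [0, 0.003, 0.015], "xyz": [0.014, 0.12, 0], "grip": 255}, {"rot": [0, 0.003, 0.015], "xyz": [0.018, 0.16, 0], "grip": 255}, {"rot": [0, 0.003, 0.015], "xyz": [0.023, 0.2, 0], "grip": 255}, {"rot": [0, 0.003, 0.015], "xyz": [0.027, 0.24, 0], "grip": 255}, {"rot": [0, 0.003, 0.015], "xyz": [0.031, 0.27, 0], "grip": 255}, {"rot": [0, 0.003, 0.015], "xyz": [0.034, 0.3, 0], "grip": 255}]'

```text
clock: 39.28
tool_pos: [0.4935, 0.2342, 0.1124]
eef_rot: [-0.03, 1.0, -0.001, -0.002]
contact_force: [0.3, -0.6, -2.4]
opening: 0.341
finger_force: 40.0
```

Emit:
carry_out --plan '[{"rot": [0, 0, 0], "xyz": [0.008, 0.03, 0], "grip": 255}, {"rot": [0, 0, 0], "xyz": [0.008, 0.055, 0], "grip": 255}, {"rot": [0, 0, 0], "xyz": [0.008, 0.071, 0], "grip": 255}, {"rot": [0, 0, 0], "xyz": [0.008, 0.071, 0], "grip": 255}, {"rot": [0, 0, 0], "xyz": [0.008, 0.071, 0], "grip": 255}]'

```text
clock: 39.7
tool_pos: [0.482, 0.3028, 0.1123]
eef_rot: [-0.03, 1.0, -0.001, -0.002]
contact_force: [-0.1, -0.5, -2.2]
opening: 0.335
finger_force: 40.0
```

```bash
python3 - <<'E'
from h import *
st(); go((.4835,.302,.020),-3.084)
E
```

```text
39.7 [0.482  0.3028 0.1123] F [-0.1 -0.5 -2.2] op 0.335 ff 40.0 q [-0.55  0.8  -0.15  1.84  0.22  0.53  0.78]
xyz [-0.0017 -0.0006  0.0923] rot [-0.002 -0.003  0.003] dyaw_tool 0.003 | yaw -3.081 -> -3.084 q7 0.78
```

Emit:
carry_out --plan '[{"rot": [-0.002, -0.003, 0.003], "xyz": [-0.002, -0.001, 0.03], "grip": 255}, {"rot": [-0.002, -0.003, 0.003], "xyz": [-0.002, -0.001, 0.06], "grip": 255}, {"rot": [-0.002, -0.003, 0.003], "xyz": [-0.002, -0.001, 0.08], "grip": 255}, {"rot": [-0.002, -0.003, 0.003], "xyz": [-0.002, -0.001, 0.09], "grip": 255}, {"rot": [-0.002, -0.003, 0.003], "xyz": [-0.002, -0.001, 0.0923], "grip": 255}, {"rot": [-0.002, -0.003, 0.003], "xyz": [-0.002, -0.001, 0.0923], "grip": 255}, {"rot": [-0.002, -0.003, 0.003], "xyz": [-0.002, -0.001, 0.0923], "grip": 255}]'

```text
clock: 40.28
tool_pos: [0.4855, 0.3011, 0.0219]
eef_rot: [-0.027, 1.0, 0.001, 0.001]
contact_force: [-0.4, 0.0, -1.3]
opening: 0.336
finger_force: 40.0
```

Emit:
carry_out --plan '[{"rot": [0, 0, 0], "xyz": [0, 0, 0.0005], "grip": 255}, {"rot": [0, 0, 0], "xyz": [0, 0, 0.001], "grip": 255}, {"rot": [0, 0, 0], "xyz": [0, 0, 0.0015], "grip": 255}, {"rot": [0, 0, 0], "xyz": [0, 0, 0.0015], "grip": 255}]'

```text
clock: 40.62
tool_pos: [0.485, 0.3015, 0.02]
eef_rot: [-0.028, 1.0, 0.001, 0.001]
contact_force: [-0.8, 0.3, -1.5]
opening: 0.332
finger_force: 40.0
```

Emit:
carry_out --plan '[{"rot": [0, 0, 0], "xyz": [0, 0, 0.0005], "grip": 255}, {"rot": [0, 0, 0], "xyz": [0, 0, 0.001], "grip": 255}, {"rot": [0, 0, 0], "xyz": [0, 0, 0.0015], "grip": 255}, {"rot": [0, 0, 0], "xyz": [0, 0, 0.0015], "grip": 255}]'

```text
clock: 40.95
tool_pos: [0.4847, 0.3014, 0.018]
eef_rot: [-0.028, 1.0, 0.0, 0.0]
contact_force: [0.9, -0.1, -1.3]
opening: 0.339
finger_force: 40.0
```

Emit:
carry_out --plan '[{"rot": [0, 0, 0], "xyz": [0, 0, 0.0003], "grip": 255}, {"rot": [0, 0, 0], "xyz": [0, 0, 0.0005], "grip": 255}, {"rot": [0, 0, 0], "xyz": [0, 0, 0.0005], "grip": 255}]'

```text
clock: 41.2
tool_pos: [0.4847, 0.3014, 0.0179]
eef_rot: [-0.028, 1.0, 0.0, 0.001]
contact_force: [-1.1, -0.2, 3.4]
opening: 0.339
finger_force: 40.0
```

On the mat. Release and withdraw.

Emit:
carry_out --plan '[{"rot": [0, 0, 0], "xyz": [0, 0, 0], "grip": 100}, {"rot": [0, 0, 0], "xyz": [0, 0, 0], "grip": 100}, {"rot": [0, 0, 0], "xyz": [0, 0, 0], "grip": 100}, {"rot": [0, 0, 0], "xyz": [0, 0, 0], "grip": 100}, {"rot": [0, 0, 0], "xyz": [0, 0, 0], "grip": 100}, {"rot": [0, 0, 0], "xyz": [0, 0, 0], "grip": 100}]'

```text
clock: 41.7
tool_pos: [0.4847, 0.3014, 0.0175]
eef_rot: [-0.028, 1.0, 0.0, 0.0]
contact_force: [-0.1, 0.2, 0.0]
opening: 0.607
finger_force: 0.0
```

Emit:
carry_out --plan '[{"rot": [0, 0, 0], "xyz": [0, 0, -0.03], "grip": 100}, {"rot": [0, 0, 0], "xyz": [0, 0, -0.07], "grip": 100}, {"rot": [0, 0, 0], "xyz": [0, 0, -0.11], "grip": 100}, {"rot": [0, 0, 0], "xyz": [0, 0, -0.15], "grip": 100}, {"rot": [0, 0, 0], "xyz": [0, 0, -0.18], "grip": 100}, {"rot": [0, 0, 0], "xyz": [0, 0, -0.18], "grip": 100}, {"rot": [0, 0, 0], "xyz": [0, 0, -0.18], "grip": 100}]'

```text
clock: 42.28
tool_pos: [0.4855, 0.3017, 0.1992]
eef_rot: [-0.027, 1.0, 0.001, 0.002]
contact_force: [-0.4, -0.8, 0.5]
opening: 0.607
finger_force: 0.0
```

```bash
python3 - <<'E'
from h import *
st(); im,W=shot("wrist","w15.png"); sc,S=shot("scene","s8.png")
m=cv2.inRange(cv2.cvtColor(im,cv2.COLOR_BGR2HSV),(8,70,30),(28,255,255))
k=max(cv2.findContours(m[:330],0,1)[0],key=cv2.contourArea); hu=cv2.convexHull(k); q=cv2.approxPolyDP(hu,.015*cv2.arcLength(hu,True),True)[:,0]; print(onplane(W,q,.048).round(3).tolist())
old=cv2.imread("pics/s7.png"); d=cv2.absdiff(cv2.cvtColor(sc,6),cv2.cvtColor(old,6)); print("crate diff",(d[200:310,275:395]>60).sum(),"left diff",(d[140:330,80:260]>60).sum())
for b in BAY:
    u=proj(S,cr(*b,.03))[0]; print(label(sc,u,35)[0].round(1),label(old,u,35)[0].round(1))
E
```

```text
42.28 [0.4855 0.3017 0.1992] F [-0.4 -0.8  0.5] op 0.607 ff 0.0 q [-0.52  0.67 -0.19  1.78  0.19  0.71  0.81]
[[0.358, 0.308, 0.048], [0.591, 0.322, 0.048], [0.592, 0.292, 0.048], [0.36, 0.28, 0.048]]
crate diff 19 left diff 0
[338.5 235.7] [338.5 235.7]
[347.  273.6] [347.1 273.6]
[300.6 237.3] [300.6 237.3]
[308.4 279. ] [308.4 279. ]
```

The board is back where it started, the crate contents haven't moved, and everything else on the bench is in place. Handing in.

```bash
python3 -c "
from plant import r
print(r.finish_job())"
```

```text
the job is handed in; nothing more can be done
None
```

I packed all four grey adapters flat, one per bay, pressed the block down to its stop flush with the rim, slid the board along the rim from the holder end to the opposite end, stood it back on its mat, and handed the job in at about 42 s.

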